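Square up the coasters and put them in their holder

ROBOT

A 6-joint arm with a two-finger parallel gripper is mounted at the origin on the work surface. World frame = base frame: x ahead of the robot, y to its left, z up, the work surface at z = 0. Lengths are in m, angles in rad, forces in N, time in s.
With the tool pointing down it reaches from about 0.225 to 0.875 m from the base axis. Payload 3.4 kg.
Tool frame: the origin (TCP) lies at the very end of the fingers, on their centre line; the grasp point (between the pads) lies behind it (manip.grasp_offset is the z of the grasp point in the tool frame, in m); z points along the fingers, y is the line along which they close (so a half turn about z gives the same grasp; the last joint's range is limited). The gripper opens to 85 mm and grips with 20 to 120 N. Pads are 22 mm wide; open, the fingers measure 114 mm over their backs; the gripper's body (76 mm by 85 mm) begins 54 mm behind the grasp point. The pads swing forward as they close: fully open they stand 13 mm farther back than shut.
Start: joints at [-1.397, 0.276, 1.505, -0, 1.361, -0.121], TCP at [0.167, -0.55, 0.231] pointing down, gripper open.
Joint ranges: [-2.89, 2.89], [-0.75, 2.08], [0.22, 2.7], [-1.18, 4.32], [0.11, 2.71], [-2.7, 2.7]. Speed limits (rad/s): [2.57, 2.57, 3.14, 3.14, 3.14, 3.14].

INTERFACE

Orientations are given as a unit quaternion [w, x, y, z].
In Python, from rig import manip gives the robot as it stands.
- The arm moves only by the shell command python3 -m pendant 'ROWS' [FORCE]. ROWS is JSON, a list of rows, each an object of numbers: "dx", "dy", "dz": the shift along the tool's x, y, z in m; "rx", "ry", "rz": the turn, a rotation vector about the tool's x, y, z in degrees; "hand": the finger opening in m, from 0 to 0.0854. In form: [{"dx": .., "dy": .., "dz": .., "rx": .., "ry": .., "rz": .., "hand": ..}, ...]. A call has 1 to 12 rows; each row shifts and turns the commanded pose from where the row before left it, along the tool's axes as they then stand; what a row does not reach is not made up. A row lasts 1/12 s, in which the tool goes at most 41.7 mm and 7.16 degrees, less where a joint would pass 70% of its speed; a pose out of reach is approached as far as the arm can. A call is refused whole if a number of a shift passes 0.0417 or a number of a turn 7.16, either way. A call with a gripper value outside its range is refused whole. The fingers move at their own pace and stop on an object; FORCE is the grip in N (left out, the last holds). Time passes only in rows, so rows that do not move let the fingers close. It gives the time, the measured TCP pose, the force, the opening and the grip force at its end, in the units of the state.
- manip.get_state(): the state, without advancing time (a new reading comes with each control period).
- manip.get_image(name): name is "scene" or "top" or "wrist"; returns a dict with "frame" (420x560x3 uint8, red, green, blue), "fx", "fy", "cx", "cy" (pixels), "position" and "attitude" of the camera in the world; the wrist camera has in their place "mount" (4x4, takes a point from camera to tool coordinates, whose origin is the TCP and whose axes are the flange's). Camera axes: x right, y up, looking along -z (the intrinsics and any distortion apply to the point x, -y, -z); pixel columns grow to the right and rows downward; lengths in m; the calibration is good to about 2 mm. The wrist camera is an equidistant fisheye: a pixel r from the principal point sees the ray r / f radians off the axis. A picture is of the moment at which its call begins: read the wrist's pose just before it. There is no depth.
- manip.sign_off(): hands the job in; it is judged then, once.
The state is a dict: "clock": time; "qpos": joint angles; "qd": joint speeds; "effort": joint torques, N m; "position": TCP position; "ee_rot": TCP orientation; "contact_force": force on the tool from outside, world axes, zero at the start; "moment": the same for the moment, N m; "width": finger opening in m; "gripper_force": force on a finger pad.
Only numpy, scipy, OpenCV 4.12 (cv2) and the standard library are available. Lean on these libraries where they do the work, as an engineer would, in place of code of your own. Each camera call takes 0.05 s, during which the arm holds its last target. There are 200 camera calls.

TASK

Tidy away the coasters: take the spice jar out of the coaster holder and stand it upright on the round cork mat, and gather every loose coaster onto the pile on the wooden board. Tap the pile on the board until all its edges are flush, and only then move the whole pile into the holder, so that every coaster lies flat and square in the pocket. Leave the mug, bowl, jam jar and pepper mill where they stand.

Things in the scene. Friction and masses are not known exactly. Their poses are not given: they have to be found in the camera images.
- board: fixed wooden tapping board 200 (x) x 180 mm (y), origin at the centre of its underside. Along its middle a raised bed, 54 mm wide (y +-27), x from -16 to +80 mm, top 18 mm up, carries the pile, length along x. Beside it, y 27 to 70 mm on each side, and before its -x end the board is only 8 mm high: room for fingers. Side rails, y 70 to 90 mm, are 14 mm high
- board_stop (a point): middle of the foot of the board's end stop, on the bed's top: board x = +80 mm, z = 18 mm; axes as the board's. The stop is a rigid upright wall across the board's +x end, 110 mm wide (y), 16 mm thick, 45 mm above the bed, its flat face to -x. Nothing closes the -x end
- holder: fixed wooden coaster holder, walls around a pocket with a raised floor 16 mm up, on a base plate 120 (x) x 80 (y) x 6 mm; origin at the centre of its underside
- holder_floor (a point): centre of the pocket's floor, 16 mm above the holder's origin; axes as the holder's. Pocket 105 (x) by 65 mm (y) inside, its raised floor 54 mm wide; walls 6 mm thick, to 40 mm above the floor. End walls (x = +-52.5 mm) are full width; the long sides have only 14 mm stubs at the corners, leaving 77 mm of each open for fingers, down to the base plate
- mat: round cork mat, 100 mm diameter, 4 mm thick, fixed on the worktop; origin at the centre of its underside
- spice: small lidded spice jar, 44 mm diameter, 80 mm tall, about 120 g, upright at the start on the floor of the holder's pocket; origin at the centre of its underside
- base1: oblong slate coaster, plain dark grey slab 100 (its x) x 60 (its y) x 6 mm (z), 95 g, all coasters alike; origin at the centre of its underside; either face may end up on top. At the start it lies on the board
- base2: oblong slate coaster, plain dark grey slab 100 (its x) x 60 (its y) x 6 mm (z), 95 g, all coasters alike; origin at the centre of its underside; either face may end up on top. At the start it lies askew on top of base1
- loose1: oblong slate coaster, plain dark grey slab 100 (its x) x 60 (its y) x 6 mm (z), 95 g, all coasters alike; origin at the centre of its underside; either face may end up on top. At the start it lies by itself flat on the worktop between board and holder; may be absent (None)
- loose2: oblong slate coaster, plain dark grey slab 100 (its x) x 60 (its y) x 6 mm (z), 95 g, all coasters alike; origin at the centre of its underside; either face may end up on top. At the start it lies by itself flat on the worktop between board and holder; may be absent (None)
- loose3: oblong slate coaster, plain dark grey slab 100 (its x) x 60 (its y) x 6 mm (z), 95 g, all coasters alike; origin at the centre of its underside; either face may end up on top. At the start it lies by itself flat on the worktop between board and holder; may be absent (None)
- loose4: oblong slate coaster, plain dark grey slab 100 (its x) x 60 (its y) x 6 mm (z), 95 g, all coasters alike; origin at the centre of its underside; either face may end up on top. At the start it lies by itself flat on the worktop between board and holder; may be absent (None)
- mug: bystander: white mug, 80 mm diameter, 95 mm tall; origin under its centre
- bowl: bystander: blue bowl, 140 mm diameter, 55 mm tall; origin under its centre
- jam: bystander: jam jar, 70 mm diameter, 100 mm tall; origin under its centre
- mill: bystander: dark wooden pepper mill, 52 mm diameter, 140 mm tall; origin under its centre
Things that resemble listed ones, but are neither listed nor needed, are in the scene too. What is shaped like the holder but blue is not meant. What is shaped like the base2 but pink is not meant.

How it is judged:
By the outcome, as a careful person would: the job done as asked, in the order asked, and still so for the second after the job is handed in, with the robot touching nothing.
Of loose1, loose2, loose3, loose4 only 1 to 3 are there at a start; the rules pass over those that are not, and their reading is None.
At some moment in a run one of base1, base2, loose1, loose2, loose3, loose4 may be knocked a few centimetres aside while the robot is not near it.
It also fails if it takes over 210 s, if anything falls off the work surface, if the arm or the gripper's body presses on something with over 40 N, if the wrist force passes 120 N, or if a joint passes its speed limit or range.

## Working session

There is one attempt and no reset: what is moved stays moved. The work goes in short steps, Python scripts to look and compute and a shell command to move; the robot and the scene stay as the last step left them, time stands still between calls to the robot, and variables do not carry over. Pictures are saved under pics/ and viewed, at most 14 in all, crops included, and the job is handed in when it is done.

```bash
ls; mkdir -p pics; python3 - <<'E'
from rig import manip
import cv2,json
s=manip.get_state();print({k:s[k] for k in('clock','position','ee_rot','width')},manip.grasp_offset)
for n in('top','scene'):
    d=manip.get_image(n);cv2.imwrite(f'pics/{n}0.png',d['frame'][:,:,::-1]);d.pop('frame');print(n,d)
d=manip.get_image('wrist');print(d['mount'],d['fx'],d['cx'],d['cy'])
cv2.imwrite('pics/w0.png',d['frame'][:,:,::-1])
E
```

```text
pics
{'clock': 0.0, 'position': array([ 0.16694693, -0.54967494,  0.23044528]), 'ee_rot': array([-9.07538152e-04,  9.89157372e-01,  1.46856627e-01, -2.41381499e-05]), 'width': 0.08568092498939253} -0.0187
top {'fx': 511.1601212027977, 'fy': 511.1601212027977, 'cx': 271.3141293453568, 'cy': 198.70125137186662, 'position': array([0.46340515, 0.02351076, 1.41858583]), 'attitude': array([-0.70474362, -0.02437052,  0.02364142,  0.70864914])}
scene {'fx': 451.0581962799618, 'fy': 451.0581962799618, 'cx': 275.1268685882248, 'cy': 204.0114872404332, 'position': array([ 0.89422076, -0.55892618,  1.10425651]), 'attitude': array([0.92674197, 0.27708866, 0.07835099, 0.24131373])}
[[ 4.09450056e-04  9.52189952e-01  3.05506346e-01  7.75022780e-02]
 [ 9.99999386e-01 -7.04362834e-04  8.55096503e-04  9.16195461e-04]
 [ 1.02940161e-03  3.05505809e-01 -9.52189656e-01 -1.42588267e-01]
 [ 0.00000000e+00  0.00000000e+00  0.00000000e+00  1.00000000e+00]] 325.19226210127806 279.39022313488056 206.46587446421384
```

View pics/top0.png

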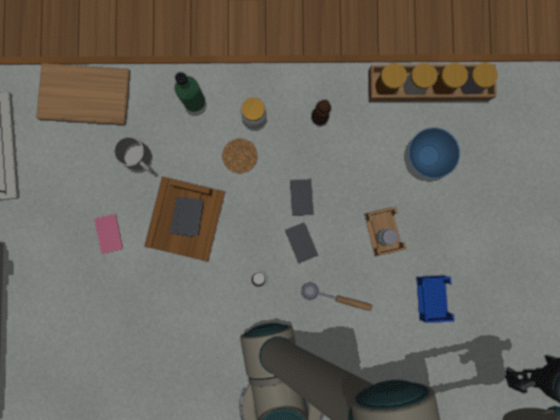

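View pics/scene0.png

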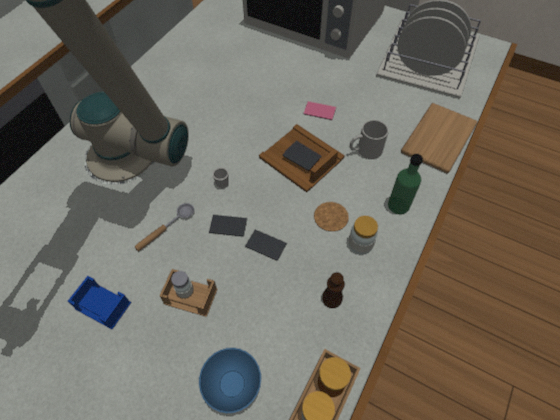

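The top view shows the board at about (185,218) with two stacked dark coasters. The loose coasters are at (302,197) and (301,242).

- **Holder:** candidates are wooden (386,232), which contains the jar, and blue (434,298). The wooden one is meant, because blue is excluded.
- **Coasters:** the pink slab at (109,234) is excluded. The wooden rack at (433,83) and the plain board at (83,93) don't match the descriptions.

Next is an enlarged composite crop to confirm this.

```bash
cat > h.py <<'E'
import numpy as np,cv2
from scipy.spatial.transform import Rotation as R
from rig import manip
def q2R(q): return R.from_quat([q[1],q[2],q[3],q[0]])
def grab(n,save=None):
    s=manip.get_state();d=manip.get_image(n)
    if n=='wrist':
        M=np.eye(4);M[:3,:3]=q2R(s['ee_rot']).as_matrix();M[:3,3]=s['position'];d['T']=M@d['mount'];d['fish']=1
    else:
        M=np.eye(4);M[:3,:3]=q2R(d['attitude']).as_matrix();M[:3,3]=d['position'];d['T']=M;d['fish']=0
    if save: cv2.imwrite('pics/'+save,d['frame'][:,:,::-1])
    return d
def proj(d,P):
    P=np.atleast_2d(P);p=(P-d['T'][:3,3])@d['T'][:3,:3]
    x,y,z=p[:,0],-p[:,1],-p[:,2];r=np.hypot(x,y)+1e-12
    k=np.arctan2(r,z)/r if d['fish'] else 1/z
    return np.c_[d['fx']*x*k+d['cx'],d['fy']*y*k+d['cy']]
def unproj(d,uv,h):
    uv=np.atleast_2d(uv);a=(uv[:,0]-d['cx'])/d['fx'];b=(uv[:,1]-d['cy'])/d['fy']
    if d['fish']:
        t=np.hypot(a,b)+1e-12;v=np.c_[a*np.sin(t)/t,-b*np.sin(t)/t,-np.cos(t)]
    else: v=np.c_[a,-b,-np.ones(len(a))]
    v=v@d['T'][:3,:3].T;o=d['T'][:3,3];return o+v*((h-o[2])/v[:,2])[:,None]
def rect(d,c,w,h,mm=0.5):
    """top-down ortho view about c (x,y), w m square, plane z=h; image up=+x, left=+y"""
    n=int(w*1000/mm);i=np.arange(n);U,V=np.meshgrid(i,i)
    X=c[0]+w/2-V*mm/1000;Y=c[1]+w/2-U*mm/1000
    p=proj(d,np.c_[X.ravel(),Y.ravel(),np.full(n*n,h)]).astype(np.float32).reshape(n,n,2)
    return cv2.remap(d['frame'],p[...,0],p[...,1],cv2.INTER_CUBIC)
def pix2w(c,w,uv,mm=0.5):
    uv=np.atleast_2d(uv);return np.c_[c[0]+w/2-uv[:,1]*mm/1000,c[1]+w/2-uv[:,0]*mm/1000]
def yaw(s): # direction of tool y (closing line) in world, deg mod 180
    y=q2R(s['ee_rot']).as_matrix()[:,1];return np.degrees(np.arctan2(y[1],y[0]))
def boxes(d,c,w,h,thr=75,mm=0.5,sat=30,amin=3e-3):
    """dark grey slabs: centre, size, long-axis angle"""
    im=rect(d,c,w,h,mm);m=((im.max(2)<thr)&(im.max(2).astype(int)-im.min(2)<sat)).astype(np.uint8)
    m=cv2.morphologyEx(m,cv2.MORPH_OPEN,np.ones((9,9)));out=[]
    for k in cv2.findContours(m,0,2)[0]:
        if cv2.contourArea(k)*(mm/1000)**2<amin: continue
        r=cv2.minAreaRect(k);q=pix2w(c,w,cv2.boxPoints(r),mm);e=q[1]-q[0],q[2]-q[1]
        e=sorted(e,key=lambda v:-np.hypot(*v));a=np.degrees(np.arctan2(e[0][1],e[0][0]))%180
        out.append((np.round(q.mean(0),4),np.round([np.hypot(*v) for v in e],4),round(a,1)))
    return out
E
python3 - <<'E'
from h import *
d=grab('top')
for n,uv in dict(board=(185,218),l1=(302,197),l2=(301,242),holder=(386,232),mat=(240,156),jar=(388,237),mug=(130,152),blue=(434,298),bowl=(433,153),jam=(253,110),mill=(320,112),cup=(259,279)).items(): print(n,unproj(d,uv,0.0)[0].round(3))
for h in(0.006,0.03):print(h,boxes(d,(.45,.05),.6,h,amin=2e-3))
a=[cv2.resize(d['frame'][y:y+70,x:x+98],(392,280),interpolation=cv2.INTER_CUBIC) for x,y in((137,183),(255,185),(340,195),(200,120))]
cv2.imwrite('pics/c0.png',np.vstack([np.hstack(a[:2]),np.hstack(a[2:])])[:,:,::-1])
E
```

```text
board [0.508 0.265 0.   ]
l1 [ 0.564 -0.061  0.   ]
l2 [ 0.439 -0.057  0.   ]
holder [ 0.466 -0.292  0.   ]
mat [0.68  0.112 0.   ]
jar [ 0.452 -0.298  0.   ]
mug [0.693 0.42  0.   ]
blue [ 0.284 -0.42   0.   ]
bowl [ 0.686 -0.428  0.   ]
jam [0.81  0.075 0.   ]
mill [ 0.804 -0.114  0.   ]
cup [0.339 0.06  0.   ]
0.006 [(array([0.1878, 0.0238], dtype=float32), array([0.1735, 0.0745], dtype=float32), np.float32(90.0)), (array([ 0.4387, -0.0565], dtype=float32), array([0.0956, 0.0557], dtype=float32), np.float32(22.1)), (array([0.5122, 0.2594], dtype=float32), array([0.1072, 0.0804], dtype=float32), np.float32(171.5)), (array([ 0.5634, -0.0585], dtype=float32), array([0.0974, 0.0568], dtype=float32), np.float32(4.6))]
0.03 [(array([0.1897, 0.0185], dtype=float32), array([0.181 , 0.0785], dtype=float32), np.float32(90.0)), (array([ 0.4391, -0.0551], dtype=float32), array([0.094 , 0.0548], dtype=float32), np.float32(22.0)), (array([0.5111, 0.2553], dtype=float32), array([0.1052, 0.0791], dtype=float32), np.float32(171.4)), (array([ 0.5615, -0.0571], dtype=float32), array([0.0956, 0.0556], dtype=float32), np.float32(4.2))]
```

View pics/c0.png

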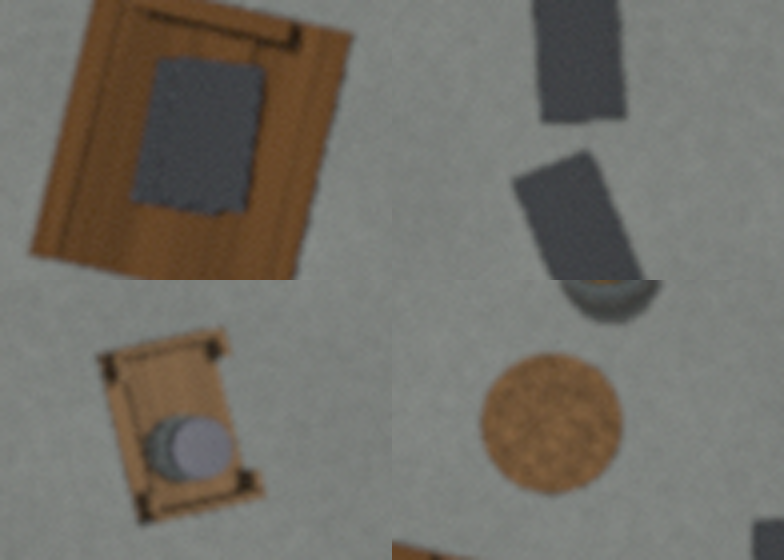

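The crop confirms three things. The wooden holder holds the jar near its -x end, the board's stop is at its far (+x) end with two askew coasters on it, and there are two loose dark coasters. I'll move above the holder for a wrist view.

```bash
cat >> h.py <<'E'
def togo(x,y,z,psi,s=None):
    """rz first (deg), then dx,dy in turned tool frame (mm), dz down (mm)"""
    s=s or manip.get_state();M=q2R(s['ee_rot']).as_matrix();p0=np.degrees(np.arctan2(M[1,0],M[0,0]))
    rz=-((psi-p0+180)%360-180);a=np.radians(psi);v=(np.array([x,y,z])-s['position'])*1000
    X=np.array([np.cos(a),np.sin(a),0]);Y=np.array([np.sin(a),-np.cos(a),0])
    up=M.T@np.array([0,0,-1.]);t=np.cross([0,0,1.],up)
    print('rz %.1f dx %.1f dy %.1f dz %.1f  tilt rx %.2f ry %.2f | psi0 %.1f'%(rz,v@X,v@Y,-v[2],*np.degrees(t[:2]),p0))
E
python3 - <<'E'
from h import *
d=grab('top');print('jar',unproj(d,(391,237),.096))
togo(.43,-.295,.27,14)
E
```

```text
jar [[ 0.45262867 -0.28355577  0.096     ]]
rz 2.9 dx 316.8 dy -183.8 dz -39.1  tilt rx -0.05 ry -0.01 | psi0 16.9
```

```bash
python3 -m pendant '[{"rz":2.9,"dz":-0.04},{"dx":0.032,"dy":-0.018},{"dx":0.032,"dy":-0.018},{"dx":0.032,"dy":-0.018},{"dx":0.032,"dy":-0.018},{"dx":0.032,"dy":-0.018},{"dx":0.032,"dy":-0.018},{"dx":0.032,"dy":-0.018},{"dx":0.032,"dy":-0.018},{"dx":0.032,"dy":-0.018},{"dx":0.029,"dy":-0.022},{}]'
python3 - <<'E'
from h import *
d=grab('wrist','w1.png');s=manip.get_state();print(s['position'],s['qd'].round(3))
cv2.imwrite('pics/w1r.png',np.hstack([rect(d,(.465,-.285),.2,.056,.5),rect(d,(.465,-.285),.2,.016,.5)])[:,:,::-1])
E
```

```text
[ 0.16702739 -0.55005216  0.23102584] [ 0.    -0.002 -0.003  0.001  0.001  0.002]invalid input
```

View pics/w1r.png

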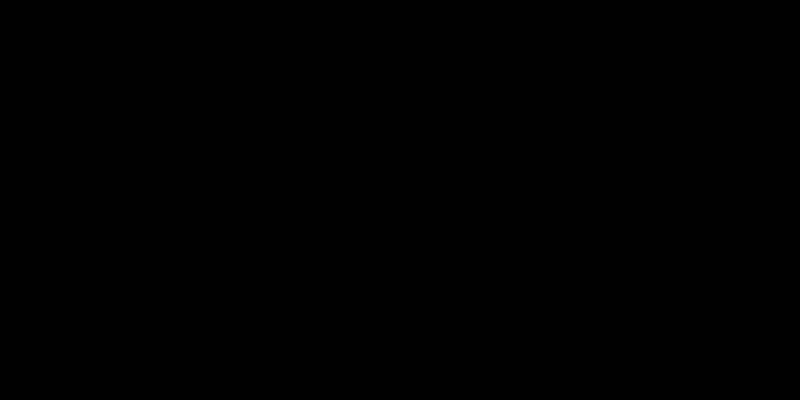

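The call was refused and the picture is black because the arm never moved. I'll retry without the empty row.

```bash
python3 -m pendant '[{"rz":2.9,"dz":-0.04},{"dx":0.032,"dy":-0.018},{"dx":0.032,"dy":-0.018},{"dx":0.032,"dy":-0.018},{"dx":0.032,"dy":-0.018},{"dx":0.032,"dy":-0.018},{"dx":0.032,"dy":-0.018},{"dx":0.032,"dy":-0.018},{"dx":0.032,"dy":-0.018},{"dx":0.032,"dy":-0.018},{"dx":0.029,"dy":-0.022},{"dx":0}]'
```

```text
invalid input
```

```bash
python3 -m pendant '[{"dx":0,"dy":0,"dz":-0.04,"rx":0,"ry":0,"rz":2.9,"hand":0.085}]'; python3 -m pendant '[{"dx":0.032,"dy":-0.018,"dz":0,"rx":0,"ry":0,"rz":0}]'; python3 -m pendant '[{"dx":0.032,"dy":-0.018,"hand":0.085}]'
```

```text
clock: 0.38
position: [0.166, -0.5445, 0.2631]
ee_rot: [-0.01, 0.993, 0.121, -0.0]
contact_force: [0.8, -0.2, -1.8]
width: 0.0846
gripper_force: 0.0invalid input
invalid input
```

```bash
python3 -m pendant '[{"dx":0.032,"dy":-0.018,"dz":0,"rx":0,"ry":0,"rz":0,"hand":0.085},{"dx":0.032,"dy":-0.018,"dz":0,"rx":0,"ry":0,"rz":0,"hand":0.085},{"dx":0.032,"dy":-0.018,"dz":0,"rx":0,"ry":0,"rz":0,"hand":0.085},{"dx":0.032,"dy":-0.018,"dz":0,"rx":0,"ry":0,"rz":0,"hand":0.085},{"dx":0.032,"dy":-0.018,"dz":0,"rx":0,"ry":0,"rz":0,"hand":0.085},{"dx":0.032,"dy":-0.018,"dz":0,"rx":0,"ry":0,"rz":0,"hand":0.085},{"dx":0.032,"dy":-0.018,"dz":0,"rx":0,"ry":0,"rz":0,"hand":0.085},{"dx":0.032,"dy":-0.018,"dz":0,"rx":0,"ry":0,"rz":0,"hand":0.085},{"dx":0.032,"dy":-0.018,"dz":0,"rx":0,"ry":0,"rz":0,"hand":0.085},{"dx":0.029,"dy":-0.022,"dz":0,"rx":0,"ry":0,"rz":0,"hand":0.085},{"dx":0,"dy":0,"dz":0,"rx":0,"ry":0,"rz":0,"hand":0.085},{"dx":0,"dy":0,"dz":0,"rx":0,"ry":0,"rz":0,"hand":0.085}]'
python3 - <<'E'
from h import *
d=grab('wrist','w1.png');s=manip.get_state();print(s['position'],s['qd'].round(3))
togo(.43,-.295,.27,14)
cv2.imwrite('pics/w1r.png',np.hstack([rect(d,(.465,-.285),.2,.056,.5),rect(d,(.465,-.285),.2,.016,.5)])[:,:,::-1])
E
```

```text
clock: 1.38
position: [0.4311, -0.2935, 0.2712]
ee_rot: [0.0, 0.992, 0.124, -0.0]
contact_force: [-0.8, -0.7, -0.4]
width: 0.0856
gripper_force: 0.0
[ 0.43030309 -0.29463926  0.27127851] [-0.037 -0.    -0.001 -0.005 -0.001 -0.002]
rz 0.1 dx -0.4 dy 0.3 dz 1.3  tilt rx 0.03 ry 0.04 | psi0 14.1
```

View pics/w1r.png

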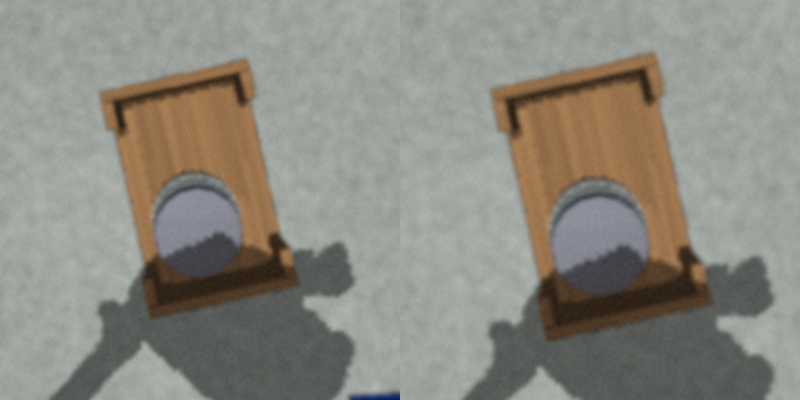

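The holder is clear in the left panel (wall-top plane). Its corners are (101,94), (248,60), (298,284) and (151,318), giving a centre near (0.4705,-0.285) and a yaw near 12.6°. The jar lid is at (198,231), so the jar is near (0.4545,-0.2835). Next I grasp the jar.

```bash
python3 - <<'E'
from h import *
togo(.4545,-.2835,.045,13)
E
```

```text
rz 1.1 dx 26.1 dy -5.4 dz 226.3  tilt rx 0.03 ry 0.04 | psi0 14.1
```

```bash
python3 -m pendant '[{"dx":0.026,"dy":-0.0054,"dz":0,"rx":0,"ry":0,"rz":1.1,"hand":0.085},{"dx":0,"dy":0,"dz":0.035,"rx":0,"ry":0,"rz":0,"hand":0.085},{"dx":0,"dy":0,"dz":0.035,"rx":0,"ry":0,"rz":0,"hand":0.085},{"dx":0,"dy":0,"dz":0.035,"rx":0,"ry":0,"rz":0,"hand":0.085},{"dx":0,"dy":0,"dz":0.035,"rx":0,"ry":0,"rz":0,"hand":0.085},{"dx":0,"dy":0,"dz":0.03,"rx":0,"ry":0,"rz":0,"hand":0.085},{"dx":0,"dy":0,"dz":0.03,"rx":0,"ry":0,"rz":0,"hand":0.085},{"dx":0,"dy":0,"dz":0.026,"rx":0,"ry":0,"rz":0,"hand":0.085},{"dx":0,"dy":0,"dz":0,"rx":0,"ry":0,"rz":0,"hand":0.085},{"dx":0,"dy":0,"dz":0,"rx":0,"ry":0,"rz":0,"hand":0.0}]' 30
python3 -m pendant '[{"dx":0,"dy":0,"dz":0,"rx":0,"ry":0,"rz":0,"hand":0},{"dx":0,"dy":0,"dz":0,"rx":0,"ry":0,"rz":0,"hand":0},{"dx":0,"dy":0,"dz":0,"rx":0,"ry":0,"rz":0,"hand":0},{"dx":0,"dy":0,"dz":0,"rx":0,"ry":0,"rz":0,"hand":0},{"dx":0,"dy":0,"dz":0,"rx":0,"ry":0,"rz":0,"hand":0},{"dx":0,"dy":0,"dz":0,"rx":0,"ry":0,"rz":0,"hand":0}]' 30
python3 -c "
from h import *
togo(.681,.112,.15,13);d=grab('top','t1.png');print(unproj(d,(239.5,155.5),.004))"
```

```text
clock: 2.27
position: [0.4526, -0.2842, 0.0445]
ee_rot: [-0.001, 0.994, 0.111, -0.001]
contact_force: [1.3, 0.3, -0.2]
width: 0.0747
gripper_force: 0.0
clock: 2.77
position: [0.4552, -0.2848, 0.0474]
ee_rot: [0.002, 0.994, 0.112, 0.001]
contact_force: [-1.4, -0.4, 6.6]
width: 0.0427
gripper_force: 31.1
rz -0.1 dx 309.2 dy -335.8 dz -102.6  tilt rx 0.23 ry -0.13 | psi0 12.9
[[0.68092888 0.11280499 0.004     ]]
```

```bash
python3 -m pendant '[{"dx":0,"dy":0,"dz":-0.015,"rx":0,"ry":0,"rz":0,"hand":0},{"dx":0,"dy":0,"dz":-0.025,"rx":0,"ry":0,"rz":0,"hand":0},{"dx":0,"dy":0,"dz":-0.035,"rx":0,"ry":0,"rz":0,"hand":0},{"dx":0,"dy":0,"dz":-0.025,"rx":0,"ry":0,"rz":0,"hand":0}]' 40
python3 -m pendant '[{"dx":0.020,"dy":-0.022,"dz":0,"rx":0,"ry":0,"rz":0,"hand":0},{"dx":0.026,"dy":-0.028,"dz":0,"rx":0,"ry":0,"rz":0,"hand":0},{"dx":0.028,"dy":-0.030,"dz":0,"rx":0,"ry":0,"rz":0,"hand":0},{"dx":0.028,"dy":-0.030,"dz":0,"rx":0,"ry":0,"rz":0,"hand":0},{"dx":0.028,"dy":-0.030,"dz":0,"rx":0,"ry":0,"rz":0,"hand":0},{"dx":0.028,"dy":-0.030,"dz":0,"rx":0,"ry":0,"rz":0,"hand":0},{"dx":0.028,"dy":-0.030,"dz":0,"rx":0,"ry":0,"rz":0,"hand":0},{"dx":0.028,"dy":-0.030,"dz":0,"rx":0,"ry":0,"rz":0,"hand":0},{"dx":0.028,"dy":-0.030,"dz":0,"rx":0,"ry":0,"rz":0,"hand":0},{"dx":0.028,"dy":-0.030,"dz":0,"rx":0,"ry":0,"rz":0,"hand":0},{"dx":0.024,"dy":-0.028,"dz":0,"rx":0,"ry":0,"rz":0,"hand":0},{"dx":0.015,"dy":-0.018,"dz":0,"rx":0,"ry":0,"rz":0,"hand":0}]'
python3 -m pendant '[{"dx":0,"dy":0,"dz":0,"rx":0,"ry":0,"rz":0,"hand":0},{"dx":0,"dy":0,"dz":0,"rx":0,"ry":0,"rz":0,"hand":0}]'
python3 -c "
from h import *
togo(.681,.1125,.036,13);grab('scene','s1.png')"
```

```text
clock: 3.15
position: [0.4546, -0.2838, 0.1481]
ee_rot: [0.001, 0.994, 0.112, 0.001]
contact_force: [0.1, -0.4, -1.3]
width: 0.0425
gripper_force: 41.2
clock: 4.15
position: [0.6819, 0.1171, 0.1458]
ee_rot: [-0.001, 0.994, 0.113, 0.001]
contact_force: [0.4, -0.3, -0.7]
width: 0.0421
gripper_force: 41.2
clock: 4.32
position: [0.6804, 0.1145, 0.1453]
ee_rot: [0.0, 0.994, 0.114, -0.0]
contact_force: [0.5, -0.4, -1.0]
width: 0.0427
gripper_force: 41.2
rz 0.1 dx 0.1 dy 2.1 dz 109.3  tilt rx 0.03 ry 0.00 | psi0 13.1
```

View pics/s1.png

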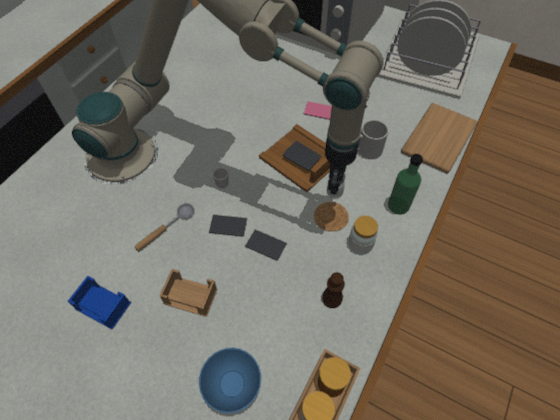

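The scene view shows the jar in the gripper at (336,188), above the mat at (331,216), and the holder empty. I'll lower it.

```bash
python3 -m pendant '[{"dx":0,"dy":0.002,"dz":0.030,"rx":0,"ry":0,"rz":0,"hand":0},{"dx":0,"dy":0,"dz":0.030,"rx":0,"ry":0,"rz":0,"hand":0},{"dx":0,"dy":0,"dz":0.025,"rx":0,"ry":0,"rz":0,"hand":0},{"dx":0,"dy":0,"dz":0.012,"rx":0,"ry":0,"rz":0,"hand":0},{"dx":0,"dy":0,"dz":0.006,"rx":0,"ry":0,"rz":0,"hand":0},{"dx":0,"dy":0,"dz":0.003,"rx":0,"ry":0,"rz":0,"hand":0},{"dx":0,"dy":0,"dz":0.001,"rx":0,"ry":0,"rz":0,"hand":0}]'
python3 -m pendant '[{"dx":0,"dy":0,"dz":0.001,"rx":0,"ry":0,"rz":0,"hand":0},{"dx":0,"dy":0,"dz":0.001,"rx":0,"ry":0,"rz":0,"hand":0}]'
```

```text
clock: 4.95
position: [0.6815, 0.1104, 0.0391]
ee_rot: [0.0, 0.994, 0.112, 0.001]
contact_force: [1.4, -0.0, -0.5]
width: 0.0422
gripper_force: 41.2
clock: 5.12
position: [0.682, 0.111, 0.0379]
ee_rot: [0.0, 0.994, 0.112, 0.002]
contact_force: [0.1, 0.6, -0.2]
width: 0.0423
gripper_force: 41.2
```

```bash
python3 -m pendant '[{"dx":0,"dy":0,"dz":0.001,"rx":0,"ry":0,"rz":0,"hand":0},{"dx":0,"dy":0,"dz":0.001,"rx":0,"ry":0,"rz":0,"hand":0}]'
python3 -m pendant '[{"dx":0,"dy":0,"dz":0.001,"rx":0,"ry":0,"rz":0,"hand":0},{"dx":0,"dy":0,"dz":0,"rx":0,"ry":0,"rz":0,"hand":0}]'
```

```text
clock: 5.28
position: [0.6815, 0.1111, 0.0356]
ee_rot: [0.0, 0.994, 0.112, 0.001]
contact_force: [-1.8, 0.2, 7.9]
width: 0.0423
gripper_force: 42.1
clock: 5.45
position: [0.6815, 0.1111, 0.0356]
ee_rot: [0.0, 0.994, 0.112, 0.001]
contact_force: [-2.7, -0.3, 6.8]
width: 0.0423
gripper_force: 42.0
```

```bash
python3 -m pendant '[{"dx":0,"dy":0,"dz":0,"rx":0,"ry":0,"rz":0,"hand":0.055},{"dx":0,"dy":0,"dz":0,"rx":0,"ry":0,"rz":0,"hand":0.085},{"dx":0,"dy":0,"dz":0,"rx":0,"ry":0,"rz":0,"hand":0.085},{"dx":0,"dy":0,"dz":0,"rx":0,"ry":0,"rz":0,"hand":0.085},{"dx":0,"dy":0,"dz":-0.015,"rx":0,"ry":0,"rz":0,"hand":0.085},{"dx":0,"dy":0,"dz":-0.04,"rx":0,"ry":0,"rz":0,"hand":0.085},{"dx":0,"dy":0,"dz":-0.04,"rx":0,"ry":0,"rz":0,"hand":0.085},{"dx":0,"dy":0,"dz":-0.04,"rx":0,"ry":0,"rz":0,"hand":0.085},{"dx":0,"dy":0,"dz":-0.04,"rx":0,"ry":0,"rz":0,"hand":0.085},{"dx":0,"dy":0,"dz":-0.035,"rx":0,"ry":0,"rz":0,"hand":0.085}]'
python3 -c "
from h import *
togo(.44,-.065,.26,5)"
```

```text
clock: 6.28
position: [0.6809, 0.111, 0.2461]
ee_rot: [0.0, 0.994, 0.112, 0.001]
contact_force: [0.9, -0.1, -0.0]
width: 0.0849
gripper_force: 0.0
rz 7.9 dx -255.4 dy 154.4 dz -13.9  tilt rx 0.02 ry -0.10 | psi0 12.9
```

```bash
python3 -m pendant '[{"dx":0,"dy":0,"dz":-0.014,"rx":0,"ry":0,"rz":4,"hand":0.085},{"dx":0,"dy":0,"dz":0,"rx":0,"ry":0,"rz":3.9,"hand":0.085},{"dx":-0.032,"dy":0.0193,"dz":0,"rx":0,"ry":0,"rz":0,"hand":0.085},{"dx":-0.032,"dy":0.0193,"dz":0,"rx":0,"ry":0,"rz":0,"hand":0.085},{"dx":-0.032,"dy":0.0193,"dz":0,"rx":0,"ry":0,"rz":0,"hand":0.085},{"dx":-0.032,"dy":0.0193,"dz":0,"rx":0,"ry":0,"rz":0,"hand":0.085},{"dx":-0.032,"dy":0.0193,"dz":0,"rx":0,"ry":0,"rz":0,"hand":0.085},{"dx":-0.032,"dy":0.0193,"dz":0,"rx":0,"ry":0,"rz":0,"hand":0.085},{"dx":-0.032,"dy":0.0193,"dz":0,"rx":0,"ry":0,"rz":0,"hand":0.085},{"dx":-0.031,"dy":0.0193,"dz":0,"rx":0,"ry":0,"rz":0,"hand":0.085},{"dx":0,"dy":0,"dz":0,"rx":0,"ry":0,"rz":0,"hand":0.085},{"dx":0,"dy":0,"dz":0,"rx":0,"ry":0,"rz":0,"hand":0.085}]'
python3 -c "
from h import *
d=grab('wrist','w2.png');s=manip.get_state();print(s['position'])
for t in (75,85):print(boxes(d,(.5,-.06),.3,.006,thr=t))
cv2.imwrite('pics/w2r.png',rect(d,(.5,-.06),.3,.006,.5)[:,:,::-1])"
```

```text
clock: 7.28
position: [0.4391, -0.0657, 0.2576]
ee_rot: [0.0, 0.999, 0.042, 0.0]
contact_force: [-0.4, 0.3, 0.3]
width: 0.085
gripper_force: 0.0
[ 0.44029757 -0.06527416  0.25763863]
[(array([ 0.4399, -0.0585], dtype=float32), array([0.0999, 0.0618], dtype=float32), np.float32(21.9)), (array([ 0.5656, -0.06  ], dtype=float32), array([0.0975, 0.0574], dtype=float32), np.float32(3.3))]
[(array([ 0.4396, -0.0586], dtype=float32), array([0.101 , 0.0638], dtype=float32), np.float32(21.9)), (array([ 0.5656, -0.0599], dtype=float32), array([0.0985, 0.0583], dtype=float32), np.float32(3.1))]
```

View pics/w2r.png

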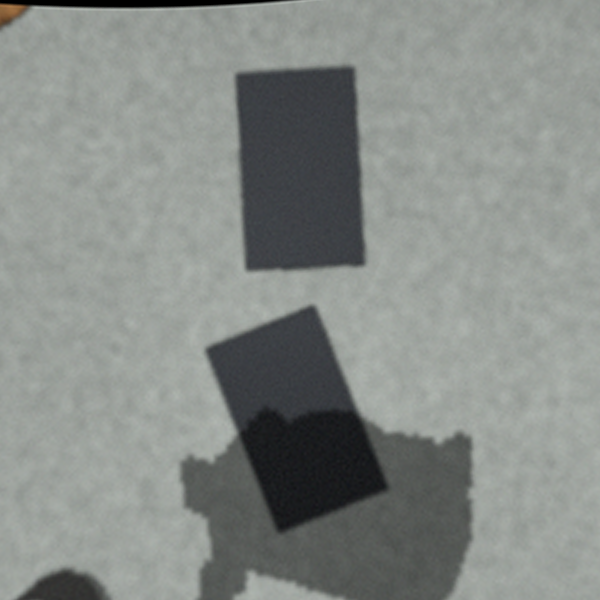

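The wrist view shows the near coaster with corners (207,348), (315,306), (388,488) and (279,532), so it is at (0.440,-0.0586) at 22°. The far coaster is at (0.5656,-0.060) at 3°. I'll grasp the near one first.

```bash
python3 -m pendant '[{"dx":0,"dy":0,"dz":0.03,"rx":0,"ry":0,"rz":-6,"hand":0.073},{"dx":0,"dy":0,"dz":0.03,"rx":0,"ry":0,"rz":-6,"hand":0.073},{"dx":0,"dy":0,"dz":0.03,"rx":0,"ry":0,"rz":-5,"hand":0.073},{"dx":0,"dy":0,"dz":0.03,"rx":0,"ry":0,"rz":0,"hand":0.073},{"dx":0,"dy":0,"dz":0.03,"rx":0,"ry":0,"rz":0,"hand":0.073},{"dx":0,"dy":0,"dz":0.03,"rx":0,"ry":0,"rz":0,"hand":0.073},{"dx":0,"dy":0,"dz":0,"rx":0,"ry":0,"rz":0,"hand":0.073},{"dx":0,"dy":0,"dz":0,"rx":0,"ry":0,"rz":0,"hand":0.073}]'
python3 -c "
from h import *
togo(.4402,-.0586,.010,22)"
```

```text
clock: 8.0
position: [0.4402, -0.0641, 0.0762]
ee_rot: [-0.001, 0.982, 0.191, -0.002]
contact_force: [0.5, 0.4, -0.6]
width: 0.0731
gripper_force: 0.0
rz 0.1 dx 2.1 dy -5.1 dz 66.2  tilt rx -0.14 ry 0.15 | psi0 22.1
```

```bash
python3 -m pendant '[{"dx":0.002,"dy":-0.005,"dz":0.02,"rx":0,"ry":0,"rz":0,"hand":0.073},{"dx":0,"dy":0,"dz":0.02,"rx":0,"ry":0,"rz":0,"hand":0.073},{"dx":0,"dy":0,"dz":0.016,"rx":0,"ry":0,"rz":0,"hand":0.073},{"dx":0,"dy":0,"dz":0.008,"rx":0,"ry":0,"rz":0,"hand":0.073},{"dx":0,"dy":0,"dz":0.002,"rx":0,"ry":0,"rz":0,"hand":0.073},{"dx":0,"dy":0,"dz":0,"rx":0,"ry":0,"rz":0,"hand":0.073}]'
python3 -m pendant '[{"dx":0,"dy":0,"dz":0.003,"rx":0,"ry":0,"rz":0,"hand":0.073},{"dx":0,"dy":0,"dz":0,"rx":0,"ry":0,"rz":0,"hand":0.073}]'
python3 -m pendant '[{"dx":0,"dy":0,"dz":0.002,"rx":0,"ry":0,"rz":0,"hand":0.073},{"dx":0,"dy":0,"dz":0,"rx":0,"ry":0,"rz":0,"hand":0.073}]'
```

```text
clock: 8.5
position: [0.4415, -0.0598, 0.0121]
ee_rot: [0.0, 0.982, 0.191, 0.001]
contact_force: [0.0, 0.2, 0.4]
width: 0.0727
gripper_force: 0.0
clock: 8.67
position: [0.4411, -0.0599, 0.0091]
ee_rot: [0.001, 0.982, 0.191, 0.001]
contact_force: [-0.5, 0.7, -0.5]
width: 0.073
gripper_force: 0.0
clock: 8.83
position: [0.4405, -0.0597, 0.0066]
ee_rot: [0.0, 0.982, 0.191, 0.0]
contact_force: [-0.2, 1.0, 0.1]
width: 0.0729
gripper_force: 0.0
```

```bash
python3 -m pendant '[{"dx":0,"dy":-0.001,"dz":0.003,"rx":0,"ry":0,"rz":0,"hand":0.073},{"dx":0,"dy":0,"dz":0,"rx":0,"ry":0,"rz":0,"hand":0.073}]'
python3 -m pendant '[{"dx":0,"dy":0,"dz":0.002,"rx":0,"ry":0,"rz":0,"hand":0.073},{"dx":0,"dy":0,"dz":0,"rx":0,"ry":0,"rz":0,"hand":0.073}]'
python3 -m pendant '[{"dx":0,"dy":0,"dz":0.001,"rx":0,"ry":0,"rz":0,"hand":0.073},{"dx":0,"dy":0,"dz":0,"rx":0,"ry":0,"rz":0,"hand":0.073}]'
```

```text
clock: 9.0
position: [0.4395, -0.0585, 0.0031]
ee_rot: [-0.0, 0.982, 0.191, -0.0]
contact_force: [-0.3, -0.3, 0.4]
width: 0.073
gripper_force: 0.0
clock: 9.17
position: [0.4396, -0.0587, 0.001]
ee_rot: [-0.0, 0.982, 0.191, -0.0]
contact_force: [0.3, -0.2, 0.1]
width: 0.0733
gripper_force: 0.0
clock: 9.33
position: [0.4397, -0.0587, 0.0001]
ee_rot: [-0.0, 0.982, 0.191, -0.0]
contact_force: [0.2, -0.2, 0.7]
width: 0.073
gripper_force: 0.0
```

```bash
python3 -m pendant '[{"dx":0,"dy":0,"dz":0.001,"rx":0,"ry":0,"rz":0,"hand":0.073},{"dx":0,"dy":0,"dz":0,"rx":0,"ry":0,"rz":0,"hand":0.073}]'
```

```text
clock: 9.5
position: [0.4397, -0.0587, -0.0009]
ee_rot: [-0.0, 0.982, 0.191, -0.0]
contact_force: [-0.0, -0.6, 0.0]
width: 0.073
gripper_force: 0.0
```

```bash
python3 -m pendant '[{"dx":0,"dy":0,"dz":0,"rx":0,"ry":0,"rz":0,"hand":0.05},{"dx":0,"dy":0,"dz":0,"rx":0,"ry":0,"rz":0,"hand":0.05},{"dx":0,"dy":0,"dz":0,"rx":0,"ry":0,"rz":0,"hand":0.05},{"dx":0,"dy":0,"dz":0,"rx":0,"ry":0,"rz":0,"hand":0.05},{"dx":0,"dy":0,"dz":0,"rx":0,"ry":0,"rz":0,"hand":0.05}]' 30
python3 -m pendant '[{"dx":0,"dy":0,"dz":-0.01,"rx":0,"ry":0,"rz":0,"hand":0.05},{"dx":0,"dy":0,"dz":-0.01,"rx":0,"ry":0,"rz":0,"hand":0.05},{"dx":0,"dy":0,"dz":-0.02,"rx":0,"ry":0,"rz":0,"hand":0.05},{"dx":0,"dy":0,"dz":-0.03,"rx":0,"ry":0,"rz":0,"hand":0.05},{"dx":0,"dy":0,"dz":-0.03,"rx":0,"ry":0,"rz":0,"hand":0.05},{"dx":0,"dy":0,"dz":0,"rx":0,"ry":0,"rz":0,"hand":0.05}]' 40
python3 -c "
from h import *
d=grab('top','t2.png')
s=manip.get_state();print(s['contact_force'],s['width'])
w=grab('wrist','w3.png')
cv2.imwrite('pics/m1.png',np.hstack([cv2.resize(d['frame'][150:290,120:330],(480,320),interpolation=2),cv2.resize(w['frame'],(0,0),fx=.57,fy=.762)])[:,:,::-1])
"
```

```text
clock: 9.92
position: [0.4399, -0.0588, -0.0002]
ee_rot: [0.0, 0.982, 0.191, 0.0]
contact_force: [-1.4, 0.3, 5.3]
width: 0.0582
gripper_force: 31.0
clock: 10.42
position: [0.4436, -0.0597, 0.1039]
ee_rot: [0.002, 0.982, 0.191, 0.005]
contact_force: [1.6, 0.2, 0.4]
width: 0.0569
gripper_force: 43.0
[ 0.41640163 -0.49371449 -1.36505551] 0.057038917756972514
```

View pics/m1.png

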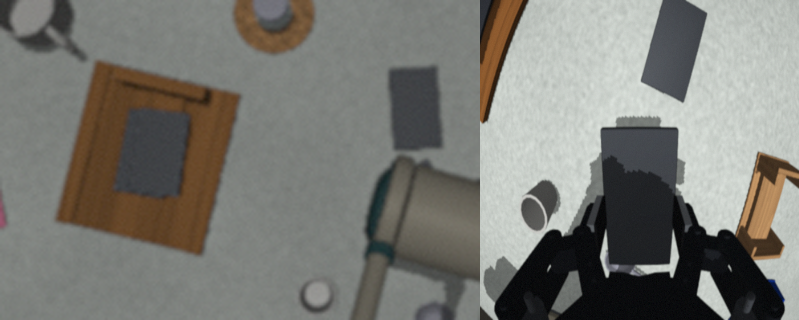

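The coaster is held squarely in the wrist crop (605-675, 128-262). The jar stands on the mat at (275,15) of the left crop. Next I go to a vantage point before the board.

```bash
python3 -m pendant '[{"dx":0,"dy":0,"dz":-0.02,"rx":0,"ry":0,"rz":6,"hand":0.05},{"dx":0,"dy":0,"dz":-0.02,"rx":0,"ry":0,"rz":6,"hand":0.05},{"dx":0,"dy":0,"dz":-0.02,"rx":0,"ry":0,"rz":6,"hand":0.05},{"dx":0,"dy":0,"dz":-0.02,"rx":0,"ry":0,"rz":6,"hand":0.05},{"dx":0,"dy":0,"dz":-0.02,"rx":0,"ry":0,"rz":6,"hand":0.05},{"dx":0,"dy":0,"dz":0,"rx":0,"ry":0,"rz":6,"hand":0.05},{"dx":0,"dy":0,"dz":0,"rx":0,"ry":0,"rz":0,"hand":0.05}]'
python3 -c "
from h import *
togo(.41,.28,.21,-14)"
```

```text
clock: 11.1
position: [0.4396, -0.0586, 0.1987]
ee_rot: [-0.0, 0.992, -0.123, -0.0]
contact_force: [0.2, 0.6, -1.6]
width: 0.0568
gripper_force: 43.2
rz -0.1 dx -110.6 dy -321.4 dz -11.3  tilt rx 0.00 ry 0.04 | psi0 -14.1
```

```bash
python3 -m pendant '[{"dx":-0.01,"dy":-0.029,"dz":0,"rx":0,"ry":0,"rz":0,"hand":0.05},{"dx":-0.01,"dy":-0.029,"dz":0,"rx":0,"ry":0,"rz":0,"hand":0.05},{"dx":-0.01,"dy":-0.029,"dz":0,"rx":0,"ry":0,"rz":0,"hand":0.05},{"dx":-0.01,"dy":-0.029,"dz":0,"rx":0,"ry":0,"rz":0,"hand":0.05},{"dx":-0.01,"dy":-0.029,"dz":0,"rx":0,"ry":0,"rz":0,"hand":0.05},{"dx":-0.01,"dy":-0.029,"dz":0,"rx":0,"ry":0,"rz":0,"hand":0.05},{"dx":-0.01,"dy":-0.029,"dz":0,"rx":0,"ry":0,"rz":0,"hand":0.05},{"dx":-0.01,"dy":-0.029,"dz":0,"rx":0,"ry":0,"rz":0,"hand":0.05},{"dx":-0.01,"dy":-0.029,"dz":0,"rx":0,"ry":0,"rz":0,"hand":0.05},{"dx":-0.01,"dy":-0.029,"dz":0,"rx":0,"ry":0,"rz":0,"hand":0.05},{"dx":-0.01,"dy":-0.031,"dz":-0.011,"rx":0,"ry":0,"rz":0,"hand":0.05},{"dx":0,"dy":0,"dz":0,"rx":0,"ry":0,"rz":0,"hand":0.05}]'
python3 -m pendant '[{"dx":0,"dy":0,"dz":0,"rx":0,"ry":0,"rz":0,"hand":0.05}]'
python3 -c "
from h import *
d=grab('wrist','w4.png');s=manip.get_state();print(s['position'])
cv2.imwrite('pics/w4r.png',np.hstack([rect(d,(.515,.26),.24,.014,.6),rect(d,(.515,.26),.24,.030,.6)])[:,:,::-1])"
```

```text
clock: 12.1
position: [0.4102, 0.2846, 0.2093]
ee_rot: [-0.002, 0.993, -0.119, -0.001]
contact_force: [0.7, 0.2, -0.7]
width: 0.057
gripper_force: 43.3
clock: 12.18
position: [0.4098, 0.2804, 0.2085]
ee_rot: [0.001, 0.993, -0.119, -0.001]
contact_force: [0.2, -0.3, -0.5]
width: 0.0569
gripper_force: 43.3
[0.40964971 0.27913361 0.20834011]
```

View pics/w4r.png

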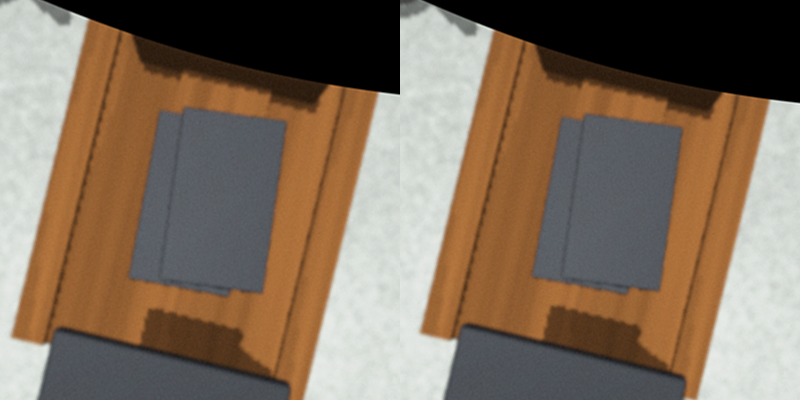

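The view shows the board at about (0.508,0.262) with yaw ≈ -13.8°. The top coaster (right panel, corners (584,114), (683,127), (661,290), (563,277)) is at about (0.514,0.246) with yaw -7.3°. The bottom one is about 16 mm to its left. I'll set the held coaster on top of base2, then squeeze.

```bash
python3 -m pendant '[{"dx":0,"dy":0,"dz":0,"rx":0,"ry":0,"rz":-6.4,"hand":0.05}]'; python3 -c "
from h import *
togo(.5138,.2464,.045,-7.3)"
```

```text
clock: 12.32
position: [0.4098, 0.2782, 0.2085]
ee_rot: [0.001, 0.998, -0.065, -0.002]
contact_force: [0.7, -0.7, -0.9]
width: 0.0571
gripper_force: 43.3
rz -0.1 dx 107.2 dy 18.3 dz 163.5  tilt rx 0.17 ry 0.17 | psi0 -7.4
```

```bash
python3 -m pendant '[{"dx":0.036,"dy":0.006,"dz":0.0,"rx":0,"ry":0,"rz":0,"hand":0.05},{"dx":0.036,"dy":0.006,"dz":0.02,"rx":0,"ry":0,"rz":0,"hand":0.05},{"dx":0.035,"dy":0.006,"dz":0.03,"rx":0,"ry":0,"rz":0,"hand":0.05},{"dx":0,"dy":0,"dz":0.035,"rx":0,"ry":0,"rz":0,"hand":0.05},{"dx":0,"dy":0,"dz":0.035,"rx":0,"ry":0,"rz":0,"hand":0.05},{"dx":0,"dy":0,"dz":0.025,"rx":0,"ry":0,"rz":0,"hand":0.05},{"dx":0,"dy":0,"dz":0.018,"rx":0,"ry":0,"rz":0,"hand":0.05},{"dx":0,"dy":0,"dz":0.004,"rx":0,"ry":0,"rz":0,"hand":0.05},{"dx":0,"dy":0,"dz":0.002,"rx":0,"ry":0,"rz":0,"hand":0.05},{"dx":0,"dy":0,"dz":0,"rx":0,"ry":0,"rz":0,"hand":0.05}]'
python3 -m pendant '[{"dx":0,"dy":0,"dz":0.002,"rx":0,"ry":0,"rz":0,"hand":0.05},{"dx":0,"dy":0,"dz":0,"rx":0,"ry":0,"rz":0,"hand":0.05}]'
python3 -m pendant '[{"dx":0,"dy":0,"dz":0.001,"rx":0,"ry":0,"rz":0,"hand":0.05},{"dx":0,"dy":0,"dz":0,"rx":0,"ry":0,"rz":0,"hand":0.05}]'
```

```text
clock: 13.15
position: [0.511, 0.2476, 0.0443]
ee_rot: [0.0, 0.998, -0.067, -0.0]
contact_force: [-0.3, 0.5, -0.8]
width: 0.0571
gripper_force: 43.3
clock: 13.32
position: [0.5118, 0.2485, 0.0435]
ee_rot: [-0.0, 0.998, -0.066, 0.001]
contact_force: [0.2, 0.9, 0.4]
width: 0.057
gripper_force: 43.3
clock: 13.48
position: [0.5113, 0.2487, 0.0422]
ee_rot: [-0.0, 0.998, -0.066, 0.001]
contact_force: [0.5, 0.6, -0.7]
width: 0.0571
gripper_force: 43.3
```

```bash
python3 -m pendant '[{"dx":0.002,"dy":0.002,"dz":0.004,"rx":0,"ry":0,"rz":0,"hand":0.05},{"dx":0,"dy":0,"dz":0.004,"rx":0,"ry":0,"rz":0,"hand":0.05},{"dx":0,"dy":0,"dz":0,"rx":0,"ry":0,"rz":0,"hand":0.05}]'
python3 -m pendant '[{"dx":0,"dy":0,"dz":0.002,"rx":0,"ry":0,"rz":0,"hand":0.05},{"dx":0,"dy":0,"dz":0,"rx":0,"ry":0,"rz":0,"hand":0.05}]'
python3 -m pendant '[{"dx":0,"dy":0,"dz":0.001,"rx":0,"ry":0,"rz":0,"hand":0.05},{"dx":0,"dy":0,"dz":0,"rx":0,"ry":0,"rz":0,"hand":0.05}]'
```

```text
clock: 13.73
position: [0.5121, 0.2459, 0.0326]
ee_rot: [0.0, 0.998, -0.066, -0.001]
contact_force: [0.3, -0.9, -1.4]
width: 0.0568
gripper_force: 43.3
clock: 13.9
position: [0.5124, 0.2461, 0.0309]
ee_rot: [0.0, 0.998, -0.066, -0.0]
contact_force: [-0.2, -0.5, -0.5]
width: 0.0567
gripper_force: 43.3
clock: 14.07
position: [0.5126, 0.2462, 0.0302]
ee_rot: [0.0, 0.998, -0.066, -0.0]
contact_force: [0.1, 0.7, -0.6]
width: 0.0569
gripper_force: 43.3
```

```bash
python3 -m pendant '[{"dx":0,"dy":0,"dz":0.0015,"rx":0,"ry":0,"rz":0,"hand":0.05},{"dx":0,"dy":0,"dz":0,"rx":0,"ry":0,"rz":0,"hand":0.05}]'
python3 -m pendant '[{"dx":0,"dy":0,"dz":0.001,"rx":0,"ry":0,"rz":0,"hand":0.05},{"dx":0,"dy":0,"dz":0,"rx":0,"ry":0,"rz":0,"hand":0.05}]'
```

```text
clock: 14.23
position: [0.5127, 0.2462, 0.03]
ee_rot: [-0.0, 0.998, -0.066, 0.0]
contact_force: [-2.4, -0.2, 5.7]
width: 0.057
gripper_force: 45.4
clock: 14.4
position: [0.5128, 0.2463, 0.0299]
ee_rot: [-0.0, 0.998, -0.066, 0.0]
contact_force: [-3.8, -0.8, 11.6]
width: 0.0572
gripper_force: 46.7
```

```bash
python3 -m pendant '[{"dx":0,"dy":0,"dz":-0.001,"rx":0,"ry":0,"rz":0,"hand":0.065},{"dx":0,"dy":0,"dz":0,"rx":0,"ry":0,"rz":0,"hand":0.075},{"dx":0,"dy":0,"dz":0,"rx":0,"ry":0,"rz":0,"hand":0.085},{"dx":0,"dy":0,"dz":-0.02,"rx":0,"ry":0,"rz":0,"hand":0.085},{"dx":0,"dy":0,"dz":-0.035,"rx":0,"ry":0,"rz":0,"hand":0.085},{"dx":0,"dy":0,"dz":-0.035,"rx":0,"ry":0,"rz":6.5,"hand":0.085},{"dx":0,"dy":0,"dz":0,"rx":0,"ry":0,"rz":0,"hand":0.085},{"dx":0,"dy":0,"dz":0,"rx":0,"ry":0,"rz":0,"hand":0.085}]'; python3 -c "
from h import *
togo(.5153,.2541,.013,-13.8)"
```

```text
clock: 15.07
position: [0.5143, 0.2468, 0.121]
ee_rot: [-0.001, 0.992, -0.123, 0.002]
contact_force: [-0.3, -0.7, -0.4]
width: 0.0853
gripper_force: 0.0
rz -0.3 dx -0.8 dy -7.3 dz 108.0  tilt rx -0.16 ry -0.25 | psi0 -14.1
```

```bash
python3 -m pendant '[{"dx":-0.001,"dy":-0.0073,"dz":0.02,"rx":0,"ry":0,"rz":-0.3,"hand":0.085},{"dx":0,"dy":0,"dz":0.03,"rx":0,"ry":0,"rz":0,"hand":0.085},{"dx":0,"dy":0,"dz":0.02,"rx":0,"ry":0,"rz":0,"hand":0.085},{"dx":0,"dy":0,"dz":0.008,"rx":0,"ry":0,"rz":0,"hand":0.085},{"dx":0,"dy":0,"dz":0,"rx":0,"ry":0,"rz":0,"hand":0.085}]'
python3 -m pendant '[{"dx":0,"dy":0,"dz":0.004,"rx":0,"ry":0,"rz":0,"hand":0.085},{"dx":0,"dy":0,"dz":0.004,"rx":0,"ry":0,"rz":0,"hand":0.085},{"dx":0,"dy":0,"dz":0,"rx":0,"ry":0,"rz":0,"hand":0.085}]'
python3 -m pendant '[{"dx":0,"dy":0,"dz":0.004,"rx":0,"ry":0,"rz":0,"hand":0.085},{"dx":0,"dy":0,"dz":0.004,"rx":0,"ry":0,"rz":0,"hand":0.085},{"dx":0,"dy":0,"dz":0,"rx":0,"ry":0,"rz":0,"hand":0.085}]'
python3 -c "
from h import *
togo(.5153,.2541,.013,-13.8)
d=grab('wrist','w5.png');cv2.imwrite('pics/w5c.png',d['frame'][60:,100:460,::-1])"
```

```text
clock: 15.48
position: [0.5109, 0.2526, 0.0376]
ee_rot: [0.002, 0.993, -0.12, -0.003]
contact_force: [0.7, -0.1, -0.7]
width: 0.0848
gripper_force: 0.0
clock: 15.73
position: [0.5138, 0.2536, 0.0331]
ee_rot: [-0.0, 0.993, -0.12, 0.0]
contact_force: [-0.3, 0.3, 0.0]
width: 0.0848
gripper_force: 0.0
clock: 15.98
position: [0.5132, 0.2534, 0.0246]
ee_rot: [0.0, 0.993, -0.12, -0.0]
contact_force: [-0.3, 0.4, 0.1]
width: 0.0851
gripper_force: 0.0
rz -0.0 dx 1.9 dy -1.2 dz 11.6  tilt rx 0.02 ry 0.02 | psi0 -13.8
```

View pics/w5c.png

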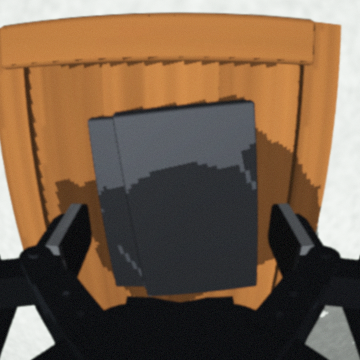

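The fingers straddle the pile, with pads at (75,225) and (280,225) and pile edges at 92 and 257. I'll lower and squeeze.

```bash
python3 -m pendant '[{"dx":0.002,"dy":-0.001,"dz":0.004,"rx":0,"ry":0,"rz":0,"hand":0.085},{"dx":0,"dy":0,"dz":0.004,"rx":0,"ry":0,"rz":0,"hand":0.085},{"dx":0,"dy":0,"dz":0.003,"rx":0,"ry":0,"rz":0,"hand":0.085},{"dx":0,"dy":0,"dz":0,"rx":0,"ry":0,"rz":0,"hand":0.075},{"dx":0,"dy":0,"dz":0,"rx":0,"ry":0,"rz":0,"hand":0.068},{"dx":0,"dy":0,"dz":0,"rx":0,"ry":0,"rz":0,"hand":0.063},{"dx":0,"dy":0,"dz":0,"rx":0,"ry":0,"rz":0,"hand":0.055},{"dx":0,"dy":0,"dz":0,"rx":0,"ry":0,"rz":0,"hand":0.05},{"dx":0,"dy":0,"dz":0,"rx":0,"ry":0,"rz":0,"hand":0.05},{"dx":0,"dy":0,"dz":0,"rx":0,"ry":0,"rz":0,"hand":0.05}]' 25
python3 -c "
from h import *
togo(.5153,.2541,.013,-13.8)
d=grab('wrist','w6.png');cv2.imwrite('pics/w6c.png',d['frame'][60:,100:460,::-1])"
```

```text
clock: 16.87
position: [0.5196, 0.2586, 0.0177]
ee_rot: [-0.005, 0.993, -0.121, 0.004]
contact_force: [-1.2, 9.0, 15.5]
width: 0.0596
gripper_force: 31.5
rz -0.1 dx -3.1 dy 5.4 dz 4.7  tilt rx -0.62 ry -0.42 | psi0 -13.9
```

View pics/w6c.png

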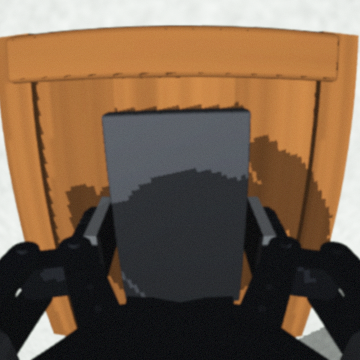

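The pile is now visually aligned with its sides at 105 and 248, but I was squeezing about 6 mm off the bed's centre. I'll re-centre, squeeze once more and release.

```bash
python3 -m pendant '[{"dx":0,"dy":0,"dz":-0.003,"rx":0,"ry":0,"rz":0,"hand":0.068},{"dx":0,"dy":0,"dz":0,"rx":0,"ry":0,"rz":0,"hand":0.07},{"dx":0.003,"dy":-0.006,"dz":0,"rx":0,"ry":0,"rz":0,"hand":0.07},{"dx":0,"dy":0,"dz":0.003,"rx":0,"ry":0,"rz":0,"hand":0.07},{"dx":0,"dy":0,"dz":0,"rx":0,"ry":0,"rz":0,"hand":0.05},{"dx":0,"dy":0,"dz":0,"rx":0,"ry":0,"rz":0,"hand":0.05},{"dx":0,"dy":0,"dz":0,"rx":0,"ry":0,"rz":0,"hand":0.05},{"dx":0,"dy":0,"dz":0,"rx":0,"ry":0,"rz":0,"hand":0.05}]' 30
python3 -m pendant '[{"dx":0,"dy":0,"dz":0,"rx":0,"ry":0,"rz":0,"hand":0.068},{"dx":0,"dy":0,"dz":0,"rx":0,"ry":0,"rz":0,"hand":0.075},{"dx":0,"dy":0,"dz":0,"rx":0,"ry":0,"rz":0,"hand":0.075},{"dx":0,"dy":0,"dz":-0.01,"rx":0,"ry":0,"rz":0,"hand":0.075},{"dx":0,"dy":0,"dz":-0.03,"rx":0,"ry":0,"rz":-5,"hand":0.075},{"dx":0,"dy":0,"dz":-0.04,"rx":0,"ry":0,"rz":-6,"hand":0.075},{"dx":0,"dy":0,"dz":-0.04,"rx":0,"ry":0,"rz":-6,"hand":0.075},{"dx":0,"dy":0,"dz":-0.04,"rx":0,"ry":0,"rz":0,"hand":0.075},{"dx":0,"dy":0,"dz":0,"rx":0,"ry":0,"rz":0,"hand":0.075},{"dx":0,"dy":0,"dz":0,"rx":0,"ry":0,"rz":0,"hand":0.075}]'
python3 -c "
from h import *
togo(.52,-.06,.18,3.2)
d=grab('top','t3.png')
print(boxes(d,(.53,.06),.45,.006,amin=2e-3))"
```

```text
clock: 17.58
position: [0.5193, 0.2588, 0.0131]
ee_rot: [0.0, 0.993, -0.12, -0.001]
contact_force: [-0.1, 0.0, -3.4]
width: 0.0596
gripper_force: 33.3
clock: 18.42
position: [0.5218, 0.2599, 0.178]
ee_rot: [-0.001, 1.0, 0.028, 0.004]
contact_force: [-0.2, -0.0, -1.7]
width: 0.075
gripper_force: 0.0
rz -0.0 dx -19.7 dy 319.3 dz -2.0  tilt rx -0.13 ry -0.44 | psi0 3.2
[(array([0.4962, 0.2532], dtype=float32), array([0.1535, 0.0635], dtype=float32), np.float32(0.0)), (array([ 0.5632, -0.0586], dtype=float32), array([0.0961, 0.0558], dtype=float32), np.float32(4.6))]
```

```bash
python3 -m pendant '[{"dx":0.004,"dy":0.032,"dz":-0.002,"rx":0,"ry":0,"rz":0,"hand":0.075},{"dx":0.004,"dy":0.032,"dz":0,"rx":0,"ry":0,"rz":0,"hand":0.075},{"dx":0.004,"dy":0.032,"dz":0,"rx":0,"ry":0,"rz":0,"hand":0.075},{"dx":0.004,"dy":0.032,"dz":0,"rx":0,"ry":0,"rz":0,"hand":0.075},{"dx":0.004,"dy":0.032,"dz":0,"rx":0,"ry":0,"rz":0,"hand":0.075},{"dx":0.004,"dy":0.032,"dz":0,"rx":0,"ry":0,"rz":0,"hand":0.075},{"dx":0.002,"dy":0.032,"dz":0,"rx":0,"ry":0,"rz":0,"hand":0.075},{"dx":0,"dy":0.032,"dz":0,"rx":0,"ry":0,"rz":0,"hand":0.075},{"dx":0,"dy":0.032,"dz":0,"rx":0,"ry":0,"rz":0,"hand":0.075},{"dx":0,"dy":0.031,"dz":0,"rx":0,"ry":0,"rz":0,"hand":0.075},{"dx":0,"dy":0,"dz":0,"rx":0,"ry":0,"rz":0,"hand":0.075},{"dx":0,"dy":0,"dz":0,"rx":0,"ry":0,"rz":0,"hand":0.075}]'
python3 -c "
from h import *
togo(.5654,-.06,.012,3.2)
d=grab('wrist','w7.png')
print(boxes(d,(.55,-.06),.3,.006,thr=80))"
```

```text
clock: 19.47
position: [0.5625, -0.0591, 0.174]
ee_rot: [-0.001, 1.0, 0.026, -0.002]
contact_force: [0.3, 0.2, 0.1]
width: 0.0752
gripper_force: 0.0
rz -0.2 dx 2.9 dy 1.1 dz 162.0  tilt rx -0.07 ry 0.22 | psi0 3.0
[(array([0.4363, 0.0562], dtype=float32), array([0.0715, 0.0675], dtype=float32), np.float32(0.0)), (array([ 0.4415, -0.1812], dtype=float32), array([0.082 , 0.0565], dtype=float32), np.float32(0.0)), (array([ 0.5654, -0.0602], dtype=float32), array([0.0999, 0.0616], dtype=float32), np.float32(3.1))]
```

Confirmed at (0.5654,-0.0602), 3.1°. Descending.

```bash
python3 -m pendant '[{"dx":0.003,"dy":0.001,"dz":0.03,"rx":0,"ry":0,"rz":0,"hand":0.073},{"dx":0,"dy":0,"dz":0.035,"rx":0,"ry":0,"rz":0,"hand":0.073},{"dx":0,"dy":0,"dz":0.035,"rx":0,"ry":0,"rz":0,"hand":0.073},{"dx":0,"dy":0,"dz":0.03,"rx":0,"ry":0,"rz":0,"hand":0.073},{"dx":0,"dy":0,"dz":0.02,"rx":0,"ry":0,"rz":0,"hand":0.073},{"dx":0,"dy":0,"dz":0.01,"rx":0,"ry":0,"rz":0,"hand":0.073},{"dx":0,"dy":0,"dz":0,"rx":0,"ry":0,"rz":0,"hand":0.073},{"dx":0,"dy":0,"dz":0,"rx":0,"ry":0,"rz":0,"hand":0.073}]'
python3 -c "
from h import *
togo(.5654,-.06,.000,3.2)"
```

```text
clock: 20.18
position: [0.5668, -0.0578, 0.0159]
ee_rot: [-0.0, 1.0, 0.028, -0.0]
contact_force: [0.1, -0.2, -0.3]
width: 0.0731
gripper_force: 0.0
rz 0.1 dx -1.5 dy 2.2 dz 15.9  tilt rx -0.02 ry 0.03 | psi0 3.3
```

```bash
python3 -m pendant '[{"dx":-0.0015,"dy":0.002,"dz":0.008,"rx":0,"ry":0,"rz":0,"hand":0.073},{"dx":0,"dy":0,"dz":0.005,"rx":0,"ry":0,"rz":0,"hand":0.073},{"dx":0,"dy":0,"dz":0.003,"rx":0,"ry":0,"rz":0,"hand":0.073},{"dx":0,"dy":0,"dz":0,"rx":0,"ry":0,"rz":0,"hand":0.073},{"dx":0,"dy":0,"dz":0,"rx":0,"ry":0,"rz":0,"hand":0.05},{"dx":0,"dy":0,"dz":0,"rx":0,"ry":0,"rz":0,"hand":0.05},{"dx":0,"dy":0,"dz":0,"rx":0,"ry":0,"rz":0,"hand":0.05},{"dx":0,"dy":0,"dz":0,"rx":0,"ry":0,"rz":0,"hand":0.05},{"dx":0,"dy":0,"dz":0,"rx":0,"ry":0,"rz":0,"hand":0.05}]' 30
python3 -m pendant '[{"dx":0,"dy":0,"dz":-0.01,"rx":0,"ry":0,"rz":0,"hand":0.05},{"dx":0,"dy":0,"dz":-0.02,"rx":0,"ry":0,"rz":6,"hand":0.05},{"dx":0,"dy":0,"dz":-0.03,"rx":0,"ry":0,"rz":6,"hand":0.05},{"dx":0,"dy":0,"dz":-0.04,"rx":0,"ry":0,"rz":5.1,"hand":0.05},{"dx":0,"dy":0,"dz":-0.04,"rx":0,"ry":0,"rz":0,"hand":0.05},{"dx":0,"dy":0,"dz":-0.04,"rx":0,"ry":0,"rz":0,"hand":0.05},{"dx":0,"dy":0,"dz":-0.03,"rx":0,"ry":0,"rz":0,"hand":0.05},{"dx":0,"dy":0,"dz":0,"rx":0,"ry":0,"rz":0,"hand":0.05}]' 40
python3 -c "
from h import *
togo(.41,.28,.21,-13.8)"
```

```text
clock: 20.93
position: [0.5672, -0.0627, 0.003]
ee_rot: [0.002, 1.0, 0.028, 0.002]
contact_force: [-2.8, -5.3, 15.4]
width: 0.0504
gripper_force: 14.1
clock: 21.6
position: [0.5694, -0.0615, 0.218]
ee_rot: [0.001, 0.993, -0.121, 0.007]
contact_force: [0.3, 0.0, -1.0]
width: 0.0499
gripper_force: 0.0
rz -0.1 dx -236.2 dy -293.6 dz 8.0  tilt rx -0.02 ry -0.86 | psi0 -13.9
```

It missed: the fingertips rode over the coaster because they sat too high. I'll re-measure and go lower.

```bash
python3 -m pendant '[{"dx":-0.04,"dy":0,"dz":0,"rx":0,"ry":0,"rz":-6,"hand":0.073},{"dx":0,"dy":0,"dz":0,"rx":0,"ry":0,"rz":-6,"hand":0.073},{"dx":0,"dy":0,"dz":0,"rx":0,"ry":0,"rz":-5,"hand":0.073},{"dx":0,"dy":0,"dz":0,"rx":0,"ry":0,"rz":0,"hand":0.073},{"dx":0,"dy":0,"dz":0,"rx":0,"ry":0,"rz":0,"hand":0.073}]'
python3 -c "
from h import *
d=grab('wrist','w8.png')
b=boxes(d,(.55,-.06),.3,.006,thr=80);print(b)
b=[x for x in b if abs(x[1][0]-.1)<.008][0]
a=(b[2]+90)%180-90
togo(*b[0],.02,a)"
```

```text
clock: 22.02
position: [0.5265, -0.0511, 0.21]
ee_rot: [0.0, 1.0, 0.026, 0.0]
contact_force: [-0.6, 0.4, 0.8]
width: 0.0733
gripper_force: 0.0
[(array([ 0.5655, -0.0575], dtype=float32), array([0.0996, 0.0604], dtype=float32), np.float32(3.7))]
rz -0.7 dx 38.3 dy 8.8 dz 189.9  tilt rx 0.00 ry -0.01 | psi0 3.0
```

```bash
python3 -m pendant '[{"dx":0.038,"dy":0.0088,"dz":0,"rx":0,"ry":0,"rz":-0.7,"hand":0.072},{"dx":0,"dy":0,"dz":0.04,"rx":0,"ry":0,"rz":0,"hand":0.072},{"dx":0,"dy":0,"dz":0.04,"rx":0,"ry":0,"rz":0,"hand":0.072},{"dx":0,"dy":0,"dz":0.04,"rx":0,"ry":0,"rz":0,"hand":0.072},{"dx":0,"dy":0,"dz":0.03,"rx":0,"ry":0,"rz":0,"hand":0.072},{"dx":0,"dy":0,"dz":0.025,"rx":0,"ry":0,"rz":0,"hand":0.072},{"dx":0,"dy":0,"dz":0.015,"rx":0,"ry":0,"rz":0,"hand":0.072},{"dx":0,"dy":0,"dz":0,"rx":0,"ry":0,"rz":0,"hand":0.072},{"dx":0,"dy":0,"dz":0,"rx":0,"ry":0,"rz":0,"hand":0.072},{"dx":0,"dy":0,"dz":0,"rx":0,"ry":0,"rz":0,"hand":0.072}]'
python3 -c "
from h import *
togo(.5655,-.0577,-.003,3.7)"
```

```text
clock: 22.9
position: [0.5662, -0.0582, 0.0208]
ee_rot: [0.0, 0.999, 0.033, 0.001]
contact_force: [0.2, -0.1, 0.4]
width: 0.0721
gripper_force: 0.0
rz 0.1 dx -0.6 dy -0.6 dz 23.8  tilt rx 0.03 ry -0.10 | psi0 3.8
```

```bash
python3 -m pendant '[{"dx":0,"dy":-0.0006,"dz":0.012,"rx":0,"ry":0,"rz":0,"hand":0.068},{"dx":0,"dy":0,"dz":0.008,"rx":0,"ry":0,"rz":0,"hand":0.068},{"dx":0,"dy":0,"dz":0.003,"rx":0,"ry":0,"rz":0,"hand":0.068},{"dx":0,"dy":0,"dz":0,"rx":0,"ry":0,"rz":0,"hand":0.068},{"dx":0,"dy":0,"dz":0,"rx":0,"ry":0,"rz":0,"hand":0.068},{"dx":0,"dy":0,"dz":0,"rx":0,"ry":0,"rz":0,"hand":0.068}]' 30
python3 -m pendant '[{"dx":0,"dy":0,"dz":0.001,"rx":0,"ry":0,"rz":0,"hand":0.068},{"dx":0,"dy":0,"dz":0,"rx":0,"ry":0,"rz":0,"hand":0.068}]'
```

```text
clock: 23.4
position: [0.5654, -0.0575, -0.0025]
ee_rot: [0.0, 0.999, 0.033, 0.001]
contact_force: [-0.1, 0.5, 0.1]
width: 0.0682
gripper_force: 0.0
clock: 23.57
position: [0.5651, -0.0574, -0.0038]
ee_rot: [0.0, 0.999, 0.033, 0.0]
contact_force: [-0.2, -0.3, -0.1]
width: 0.0679
gripper_force: 0.0
```

```bash
python3 -m pendant '[{"dx":0,"dy":0,"dz":0.001,"rx":0,"ry":0,"rz":0,"hand":0.068},{"dx":0,"dy":0,"dz":0,"rx":0,"ry":0,"rz":0,"hand":0.068}]'
```

```text
clock: 23.73
position: [0.5649, -0.0574, -0.0051]
ee_rot: [0.0, 0.999, 0.033, -0.0]
contact_force: [-0.1, 0.6, 0.1]
width: 0.0675
gripper_force: 0.0
```

```bash
python3 -m pendant '[{"dx":0,"dy":0,"dz":0,"rx":0,"ry":0,"rz":0,"hand":0.05},{"dx":0,"dy":0,"dz":0,"rx":0,"ry":0,"rz":0,"hand":0.05},{"dx":0,"dy":0,"dz":0,"rx":0,"ry":0,"rz":0,"hand":0.05},{"dx":0,"dy":0,"dz":0,"rx":0,"ry":0,"rz":0,"hand":0.05},{"dx":0,"dy":0,"dz":0,"rx":0,"ry":0,"rz":0,"hand":0.05}]' 30
```

```text
clock: 24.15
position: [0.5652, -0.0573, -0.0047]
ee_rot: [0.0, 0.999, 0.033, 0.0]
contact_force: [-0.8, 0.9, 6.2]
width: 0.0591
gripper_force: 35.9
```

```bash
python3 -m pendant '[{"dx":0,"dy":0,"dz":-0.01,"rx":0,"ry":0,"rz":0,"hand":0.05},{"dx":0,"dy":0,"dz":-0.02,"rx":0,"ry":0,"rz":6,"hand":0.05},{"dx":0,"dy":0,"dz":-0.03,"rx":0,"ry":0,"rz":6,"hand":0.05},{"dx":0,"dy":0,"dz":-0.04,"rx":0,"ry":0,"rz":5.5,"hand":0.05},{"dx":0,"dy":0,"dz":-0.04,"rx":0,"ry":0,"rz":0,"hand":0.05},{"dx":0,"dy":0,"dz":-0.04,"rx":0,"ry":0,"rz":0,"hand":0.05},{"dx":0,"dy":0,"dz":-0.035,"rx":0,"ry":0,"rz":0,"hand":0.05},{"dx":0,"dy":0,"dz":0,"rx":0,"ry":0,"rz":0,"hand":0.05}]' 45
python3 -c "
from h import *
togo(.41,.28,.21,-13.8)"
```

```text
clock: 24.82
position: [0.569, -0.0583, 0.2182]
ee_rot: [0.001, 0.993, -0.119, 0.008]
contact_force: [1.0, -0.5, 0.1]
width: 0.0584
gripper_force: 49.2
rz 0.1 dx -235.1 dy -290.6 dz 8.2  tilt rx 0.00 ry -0.87 | psi0 -13.7
```

```bash
python3 -m pendant '[{"dx":-0.022,"dy":-0.027,"dz":0,"rx":0,"ry":0,"rz":0,"hand":0.05},{"dx":-0.022,"dy":-0.027,"dz":0,"rx":0,"ry":0,"rz":0,"hand":0.05},{"dx":-0.022,"dy":-0.027,"dz":0,"rx":0,"ry":0,"rz":0,"hand":0.05},{"dx":-0.022,"dy":-0.027,"dz":0,"rx":0,"ry":0,"rz":0,"hand":0.05},{"dx":-0.022,"dy":-0.027,"dz":0,"rx":0,"ry":0,"rz":0,"hand":0.05},{"dx":-0.022,"dy":-0.027,"dz":0,"rx":0,"ry":0,"rz":0,"hand":0.05},{"dx":-0.022,"dy":-0.027,"dz":0,"rx":0,"ry":0,"rz":0,"hand":0.05},{"dx":-0.022,"dy":-0.027,"dz":0,"rx":0,"ry":0,"rz":0,"hand":0.05},{"dx":-0.022,"dy":-0.027,"dz":0,"rx":0,"ry":0,"rz":0,"hand":0.05},{"dx":-0.022,"dy":-0.027,"dz":0,"rx":0,"ry":0,"rz":0,"hand":0.05},{"dx":-0.016,"dy":-0.021,"dz":0.005,"rx":0,"ry":0,"rz":0,"hand":0.05},{"dx":0,"dy":0,"dz":0,"rx":0,"ry":0,"rz":0,"hand":0.05}]'
python3 -m pendant '[{"dx":0,"dy":0,"dz":0,"rx":0,"ry":0,"rz":0,"hand":0.05},{"dx":0,"dy":0,"dz":0,"rx":0,"ry":0,"rz":0,"hand":0.05}]'
python3 -c "
from h import *
d=grab('wrist','w9.png')
b=boxes(d,(.53,.26),.2,.036,thr=90,sat=25);print(b)
im=rect(d,(.53,.26),.2,.036,.5);cv2.imwrite('pics/w9r.png',im[:,:,::-1])
togo(.5196,.259,.036,-13.8)"
```

```text
clock: 25.82
position: [0.4014, 0.2848, 0.2038]
ee_rot: [-0.001, 0.993, -0.117, -0.002]
contact_force: [0.4, -0.1, -0.1]
width: 0.0585
gripper_force: 49.1
clock: 25.98
position: [0.4044, 0.2808, 0.2044]
ee_rot: [0.001, 0.993, -0.119, -0.0]
contact_force: [-0.8, -0.5, -0.3]
width: 0.0578
gripper_force: 49.1
[(array([0.5992, 0.2602], dtype=float32), array([0.1995, 0.0615], dtype=float32), np.float32(90.0))]
rz 0.1 dx 116.6 dy -6.5 dz 168.6  tilt rx 0.06 ry -0.00 | psi0 -13.7
```

```bash
python3 - <<'E'
from h import *
im=cv2.imread('pics/w9r.png')[:,:,::-1]
print(im[150:330:20,200].tolist())
m=((im.max(2).astype(int)-im.min(2)<35)&(im.max(2)<120)&(im.max(2)>20)).astype(np.uint8)
m=cv2.morphologyEx(m,cv2.MORPH_OPEN,np.ones((9,9)))
for k in cv2.findContours(m,0,2)[0]:
    if cv2.contourArea(k)>3000:
        r=cv2.minAreaRect(k);print(pix2w((.53,.26),.2,r[0]),np.array(r[1])/2,r[2],cv2.contourArea(k)/4)
E
```

```text
[[85, 90, 97], [86, 91, 97], [87, 92, 97], [89, 92, 99], [90, 93, 101], [91, 94, 101], [93, 97, 104], [89, 94, 99], [93, 95, 102]]
[[0.51677576 0.25839116]] [ 59.45759201 106.94975281] 12.885168075561523 6220.25
```

View pics/w9r.png

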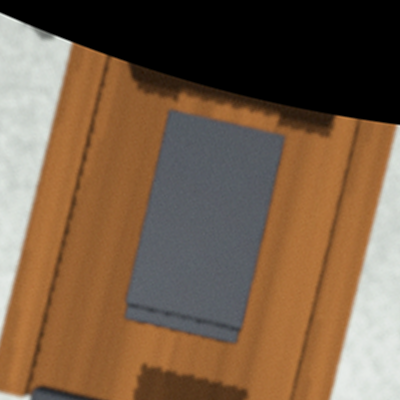

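The wrist view shows the pile's sides flush, with the lower coaster sticking out about 8 mm at the near end (130-240, 305-340). The top coaster is centred near (0.520,0.2585). I'll place the last coaster there.

```bash
python3 -m pendant '[{"dx":0.039,"dy":-0.002,"dz":0.0,"rx":0,"ry":0,"rz":0,"hand":0.05},{"dx":0.039,"dy":-0.002,"dz":0.02,"rx":0,"ry":0,"rz":0,"hand":0.05},{"dx":0.037,"dy":-0.002,"dz":0.03,"rx":0,"ry":0,"rz":0,"hand":0.05},{"dx":0,"dy":0,"dz":0.035,"rx":0,"ry":0,"rz":0,"hand":0.05},{"dx":0,"dy":0,"dz":0.035,"rx":0,"ry":0,"rz":0,"hand":0.05},{"dx":0,"dy":0,"dz":0.025,"rx":0,"ry":0,"rz":0,"hand":0.05},{"dx":0,"dy":0,"dz":0.012,"rx":0,"ry":0,"rz":0,"hand":0.05},{"dx":0,"dy":0,"dz":0,"rx":0,"ry":0,"rz":0,"hand":0.05},{"dx":0,"dy":0,"dz":0,"rx":0,"ry":0,"rz":0,"hand":0.05},{"dx":0,"dy":0,"dz":0,"rx":0,"ry":0,"rz":0,"hand":0.05}]'
python3 -c "
from h import *
togo(.5205,.2587,.0315,-13.8)"
```

```text
clock: 26.87
position: [0.5127, 0.2607, 0.0538]
ee_rot: [-0.0, 0.993, -0.12, 0.001]
contact_force: [0.3, 0.3, -1.5]
width: 0.0582
gripper_force: 49.1
rz 0.0 dx 8.0 dy 0.1 dz 22.3  tilt rx -0.07 ry -0.12 | psi0 -13.8
```

```bash
python3 -m pendant '[{"dx":0.006,"dy":0,"dz":0.006,"rx":0,"ry":0,"rz":0,"hand":0.05},{"dx":0,"dy":0,"dz":0.006,"rx":0,"ry":0,"rz":0,"hand":0.05},{"dx":0,"dy":0,"dz":0.005,"rx":0,"ry":0,"rz":0,"hand":0.05},{"dx":0,"dy":0,"dz":0,"rx":0,"ry":0,"rz":0,"hand":0.05},{"dx":0,"dy":0,"dz":0,"rx":0,"ry":0,"rz":0,"hand":0.05}]'
python3 -m pendant '[{"dx":0,"dy":0,"dz":0.002,"rx":0,"ry":0,"rz":0,"hand":0.05},{"dx":0,"dy":0,"dz":0.001,"rx":0,"ry":0,"rz":0,"hand":0.05},{"dx":0,"dy":0,"dz":0,"rx":0,"ry":0,"rz":0,"hand":0.05}]'
python3 -m pendant '[{"dx":0,"dy":0,"dz":0.001,"rx":0,"ry":0,"rz":0,"hand":0.05},{"dx":0,"dy":0,"dz":0.001,"rx":0,"ry":0,"rz":0,"hand":0.05},{"dx":0,"dy":0,"dz":0,"rx":0,"ry":0,"rz":0,"hand":0.05}]'
```

```text
clock: 27.28
position: [0.5166, 0.2596, 0.0353]
ee_rot: [0.0, 0.993, -0.119, -0.0]
contact_force: [-0.5, 0.1, -0.4]
width: 0.0583
gripper_force: 49.1
clock: 27.53
position: [0.5169, 0.2597, 0.0325]
ee_rot: [0.0, 0.993, -0.119, -0.0]
contact_force: [0.2, -0.3, -0.5]
width: 0.0581
gripper_force: 49.2
clock: 27.78
position: [0.5172, 0.2598, 0.0314]
ee_rot: [-0.0, 0.993, -0.119, 0.0]
contact_force: [-1.8, -0.1, 3.4]
width: 0.0581
gripper_force: 51.0
```

```bash
python3 -m pendant '[{"dx":0,"dy":0,"dz":-0.001,"rx":0,"ry":0,"rz":0,"hand":0.064},{"dx":0,"dy":0,"dz":0,"rx":0,"ry":0,"rz":0,"hand":0.068},{"dx":0,"dy":0,"dz":0,"rx":0,"ry":0,"rz":0,"hand":0.073},{"dx":0,"dy":0,"dz":0,"rx":0,"ry":0,"rz":0,"hand":0.073},{"dx":0,"dy":0,"dz":0.006,"rx":0,"ry":0,"rz":0,"hand":0.073},{"dx":0,"dy":0,"dz":0.006,"rx":0,"ry":0,"rz":0,"hand":0.073},{"dx":0,"dy":0,"dz":0.006,"rx":0,"ry":0,"rz":0,"hand":0.073},{"dx":0,"dy":0,"dz":0,"rx":0,"ry":0,"rz":0,"hand":0.073},{"dx":0,"dy":0,"dz":0,"rx":0,"ry":0,"rz":0,"hand":0.073}]'
python3 -m pendant '[{"dx":0,"dy":0,"dz":0.002,"rx":0,"ry":0,"rz":0,"hand":0.073},{"dx":0,"dy":0,"dz":0,"rx":0,"ry":0,"rz":0,"hand":0.066},{"dx":0,"dy":0,"dz":0,"rx":0,"ry":0,"rz":0,"hand":0.063},{"dx":0,"dy":0,"dz":0,"rx":0,"ry":0,"rz":0,"hand":0.061},{"dx":0,"dy":0,"dz":0,"rx":0,"ry":0,"rz":0,"hand":0.058},{"dx":0,"dy":0,"dz":0,"rx":0,"ry":0,"rz":0,"hand":0.05},{"dx":0,"dy":0,"dz":0,"rx":0,"ry":0,"rz":0,"hand":0.05},{"dx":0,"dy":0,"dz":0,"rx":0,"ry":0,"rz":0,"hand":0.05}]' 30
```

```text
clock: 28.53
position: [0.5165, 0.2594, 0.0128]
ee_rot: [0.0, 0.993, -0.119, -0.001]
contact_force: [-0.9, 0.3, 0.6]
width: 0.0732
gripper_force: 0.0
clock: 29.2
position: [0.5172, 0.2595, 0.012]
ee_rot: [0.0, 0.993, -0.119, 0.0]
contact_force: [-1.4, -1.6, 3.9]
width: 0.0595
gripper_force: 34.0
```

```bash
python3 -m pendant '[{"dx":0,"dy":0,"dz":0,"rx":0,"ry":0,"rz":0,"hand":0.066},{"dx":0,"dy":0,"dz":0,"rx":0,"ry":0,"rz":0,"hand":0.072},{"dx":0,"dy":0,"dz":-0.02,"rx":0,"ry":0,"rz":0,"hand":0.072},{"dx":0,"dy":0,"dz":-0.03,"rx":0,"ry":0,"rz":0,"hand":0.072},{"dx":0,"dy":0,"dz":-0.02,"rx":0,"ry":0,"rz":0,"hand":0},{"dx":-0.028,"dy":0,"dz":0,"rx":0,"ry":0,"rz":0,"hand":0},{"dx":-0.028,"dy":0,"dz":0,"rx":0,"ry":0,"rz":0,"hand":0},{"dx":-0.028,"dy":0,"dz":0,"rx":0,"ry":0,"rz":0,"hand":0},{"dx":0,"dy":0,"dz":0,"rx":0,"ry":0,"rz":0,"hand":0},{"dx":0,"dy":0,"dz":0,"rx":0,"ry":0,"rz":0,"hand":0},{"dx":0,"dy":0,"dz":0,"rx":0,"ry":0,"rz":0,"hand":0}]'
python3 -m pendant '[{"dx":0,"dy":0,"dz":0.025,"rx":0,"ry":0,"rz":0,"hand":0},{"dx":0,"dy":0,"dz":0.025,"rx":0,"ry":0,"rz":0,"hand":0},{"dx":0,"dy":0,"dz":0.015,"rx":0,"ry":0,"rz":0,"hand":0},{"dx":0,"dy":0,"dz":0,"rx":0,"ry":0,"rz":0,"hand":0},{"dx":0,"dy":0,"dz":0,"rx":0,"ry":0,"rz":0,"hand":0}]'
python3 -c "
from h import *
togo(.508-.075*.9711,.262+.075*.2385,.012,-13.8)"
```

```text
clock: 30.12
position: [0.4362, 0.28, 0.0818]
ee_rot: [-0.0, 0.993, -0.119, 0.001]
contact_force: [1.0, -0.2, -0.2]
width: 0.0001
gripper_force: 0.0
clock: 30.53
position: [0.4362, 0.2793, 0.016]
ee_rot: [0.0, 0.993, -0.12, -0.0]
contact_force: [0.7, 0.2, -0.3]
width: 0.0002
gripper_force: 0.0
rz 0.0 dx -1.1 dy -0.3 dz 4.0  tilt rx 0.05 ry 0.05 | psi0 -13.8
```

```bash
python3 -m pendant '[{"dx":0.004,"dy":0,"dz":0.001,"rx":0,"ry":0,"rz":0,"hand":0},{"dx":0.004,"dy":0,"dz":0,"rx":0,"ry":0,"rz":0,"hand":0},{"dx":0.004,"dy":0,"dz":0,"rx":0,"ry":0,"rz":0,"hand":0},{"dx":0.004,"dy":0,"dz":0,"rx":0,"ry":0,"rz":0,"hand":0},{"dx":0.004,"dy":0,"dz":0,"rx":0,"ry":0,"rz":0,"hand":0},{"dx":0.004,"dy":0,"dz":0,"rx":0,"ry":0,"rz":0,"hand":0},{"dx":0.004,"dy":0,"dz":0,"rx":0,"ry":0,"rz":0,"hand":0},{"dx":0,"dy":0,"dz":0,"rx":0,"ry":0,"rz":0,"hand":0}]'
python3 -m pendant '[{"dx":0.002,"dy":0,"dz":0,"rx":0,"ry":0,"rz":0,"hand":0},{"dx":0.002,"dy":0,"dz":0,"rx":0,"ry":0,"rz":0,"hand":0},{"dx":0.002,"dy":0,"dz":0,"rx":0,"ry":0,"rz":0,"hand":0},{"dx":0,"dy":0,"dz":0,"rx":0,"ry":0,"rz":0,"hand":0}]'
python3 -m pendant '[{"dx":0.002,"dy":0,"dz":0,"rx":0,"ry":0,"rz":0,"hand":0},{"dx":0.002,"dy":0,"dz":0,"rx":0,"ry":0,"rz":0,"hand":0},{"dx":0,"dy":0,"dz":0,"rx":0,"ry":0,"rz":0,"hand":0}]'
python3 -c "
from h import *
togo(.508-.031*.9711,.262+.031*.2385,.012,-13.8)"
```

```text
clock: 31.2
position: [0.4635, 0.2728, 0.0158]
ee_rot: [-0.0, 0.993, -0.119, 0.0]
contact_force: [-0.2, -0.2, -0.1]
width: 0.0002
gripper_force: 0.2
clock: 31.53
position: [0.4689, 0.2714, 0.0156]
ee_rot: [0.0, 0.993, -0.119, 0.0]
contact_force: [-1.9, -0.1, 0.0]
width: 0.0
gripper_force: 0.7
clock: 31.78
position: [0.472, 0.2705, 0.0156]
ee_rot: [0.0, 0.993, -0.119, -0.001]
contact_force: [-3.7, 0.9, 1.4]
width: 0.0002
gripper_force: 1.9
rz 0.1 dx 5.9 dy -0.3 dz 3.6  tilt rx 0.03 ry 0.06 | psi0 -13.7
```

```bash
python3 -m pendant '[{"dx":0.002,"dy":0,"dz":0,"rx":0,"ry":0,"rz":0,"hand":0},{"dx":0.002,"dy":0,"dz":0,"rx":0,"ry":0,"rz":0,"hand":0},{"dx":0,"dy":0,"dz":0,"rx":0,"ry":0,"rz":0,"hand":0}]'
python3 -m pendant '[{"dx":0.002,"dy":0,"dz":0,"rx":0,"ry":0,"rz":0,"hand":0},{"dx":0,"dy":0,"dz":0,"rx":0,"ry":0,"rz":0,"hand":0}]'
```

```text
clock: 32.03
position: [0.4761, 0.2695, 0.0156]
ee_rot: [0.0, 0.993, -0.119, -0.0]
contact_force: [-3.4, 0.5, 2.0]
width: 0.0003
gripper_force: 1.9
clock: 32.2
position: [0.4775, 0.269, 0.0156]
ee_rot: [0.0, 0.993, -0.119, -0.001]
contact_force: [-5.2, 1.6, 2.6]
width: 0.0001
gripper_force: 2.4
```

```bash
python3 -m pendant '[{"dx":0.002,"dy":0,"dz":0,"rx":0,"ry":0,"rz":0,"hand":0},{"dx":0,"dy":0,"dz":0,"rx":0,"ry":0,"rz":0,"hand":0}]'
```

```text
clock: 32.37
position: [0.478, 0.2687, 0.0155]
ee_rot: [0.0, 0.993, -0.12, -0.002]
contact_force: [-8.0, 2.6, 4.7]
width: 0.0001
gripper_force: 4.0
```

```bash
python3 -m pendant '[{"dx":0.002,"dy":0,"dz":0,"rx":0,"ry":0,"rz":0,"hand":0},{"dx":0,"dy":0,"dz":0,"rx":0,"ry":0,"rz":0,"hand":0}]'
python3 -m pendant '[{"dx":0.002,"dy":0,"dz":0,"rx":0,"ry":0,"rz":0,"hand":0},{"dx":0,"dy":0,"dz":0,"rx":0,"ry":0,"rz":0,"hand":0}]'
python3 -m pendant '[{"dx":0.001,"dy":0,"dz":0,"rx":0,"ry":0,"rz":0,"hand":0},{"dx":0,"dy":0,"dz":0,"rx":0,"ry":0,"rz":0,"hand":0}]'
```

```text
clock: 32.53
position: [0.478, 0.2687, 0.0155]
ee_rot: [0.0, 0.993, -0.12, -0.004]
contact_force: [-12.2, 4.6, 7.1]
width: 0.0001
gripper_force: 6.2
clock: 32.7
position: [0.478, 0.2686, 0.0154]
ee_rot: [0.0, 0.993, -0.12, -0.006]
contact_force: [-15.6, 7.5, 9.7]
width: 0.0006
gripper_force: 8.3
clock: 32.87
position: [0.478, 0.2686, 0.0155]
ee_rot: [0.0, 0.993, -0.121, -0.007]
contact_force: [-17.1, 6.9, 11.0]
width: -0.0004
gripper_force: 9.3
```

```bash
python3 -m pendant '[{"dx":-0.01,"dy":0,"dz":0,"rx":0,"ry":0,"rz":0,"hand":0},{"dx":-0.01,"dy":0,"dz":0,"rx":0,"ry":0,"rz":0,"hand":0},{"dx":-0.01,"dy":0,"dz":0,"rx":0,"ry":0,"rz":0,"hand":0},{"dx":0,"dy":0,"dz":-0.03,"rx":0,"ry":0,"rz":0,"hand":0},{"dx":0,"dy":0,"dz":-0.03,"rx":0,"ry":0,"rz":0,"hand":0.075},{"dx":0,"dy":0,"dz":-0.03,"rx":0,"ry":0,"rz":0,"hand":0.075},{"dx":0,"dy":0,"dz":-0.03,"rx":0,"ry":0,"rz":0,"hand":0.075},{"dx":0,"dy":0,"dz":-0.02,"rx":0,"ry":0,"rz":0,"hand":0.075},{"dx":0,"dy":0,"dz":0,"rx":0,"ry":0,"rz":0,"hand":0.075},{"dx":0,"dy":0,"dz":0,"rx":0,"ry":0,"rz":0,"hand":0.075}]'
python3 -c "
from h import *
d=grab('wrist','w10.png')
im=rect(d,(.54,.255),.18,.042,.3);cv2.imwrite('pics/w10r.png',im[:,:,::-1])
togo(.508+.03*.9711,.262-.03*.2385,.05,-13.8)"
```

```text
clock: 33.7
position: [0.457, 0.2748, 0.1569]
ee_rot: [-0.001, 0.993, -0.119, 0.002]
contact_force: [0.6, 0.5, 0.2]
width: 0.0725
gripper_force: 0.0
rz 0.1 dx 83.6 dy -0.4 dz 105.5  tilt rx -0.00 ry -0.06 | psi0 -13.7
```

View pics/w10r.png

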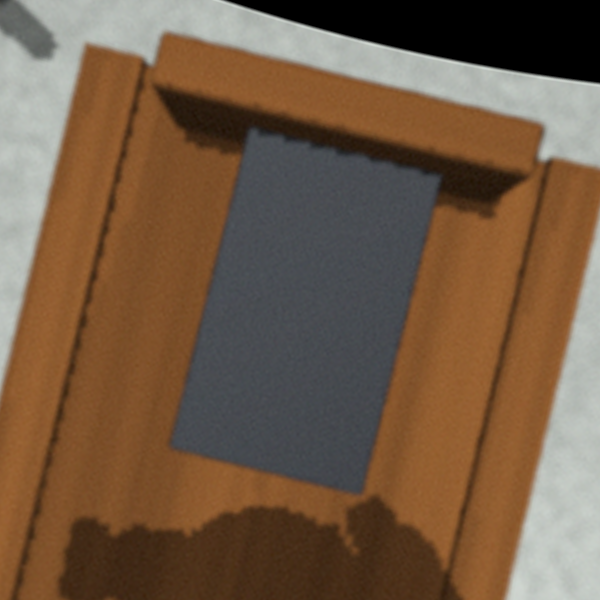

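The view shows a single clean rectangle with corners (250,128), (443,175), (361,494) and (171,447), tight against the stop: the pile is flush. I'll grip it at its centre.

```bash
python3 -m pendant '[{"dx":0.028,"dy":0,"dz":0,"rx":0,"ry":0,"rz":0,"hand":0.075},{"dx":0.028,"dy":0,"dz":0,"rx":0,"ry":0,"rz":0,"hand":0.075},{"dx":0.0275,"dy":0,"dz":0.02,"rx":0,"ry":0,"rz":0.1,"hand":0.075},{"dx":0,"dy":0,"dz":0.04,"rx":0,"ry":0,"rz":0,"hand":0.075},{"dx":0,"dy":0,"dz":0.03,"rx":0,"ry":0,"rz":0,"hand":0.075},{"dx":0,"dy":0,"dz":0.012,"rx":0,"ry":0,"rz":0,"hand":0.075},{"dx":0,"dy":0,"dz":0,"rx":0,"ry":0,"rz":0,"hand":0.075},{"dx":0,"dy":0,"dz":0,"rx":0,"ry":0,"rz":0,"hand":0.075}]'
python3 -c "
from h import *
togo(.5369,.2545,.009,-13.9)"
```

```text
clock: 34.42
position: [0.5358, 0.2542, 0.0515]
ee_rot: [0.001, 0.993, -0.12, -0.002]
contact_force: [-0.0, 0.6, 0.5]
width: 0.0749
gripper_force: 0.0
rz 0.1 dx 1.0 dy -0.5 dz 42.5  tilt rx 0.15 ry 0.20 | psi0 -13.8
```

```bash
python3 -m pendant '[{"dx":0,"dy":-0.0005,"dz":0.015,"rx":0,"ry":0,"rz":0.1,"hand":0.075},{"dx":0,"dy":0,"dz":0.013,"rx":0,"ry":0,"rz":0,"hand":0.075},{"dx":0,"dy":0,"dz":0.007,"rx":0,"ry":0,"rz":0,"hand":0.075},{"dx":0,"dy":0,"dz":0,"rx":0,"ry":0,"rz":0,"hand":0.075},{"dx":0,"dy":0,"dz":0,"rx":0,"ry":0,"rz":0,"hand":0.075}]'
python3 -c "
from h import *
togo(.5369,.2545,.009,-13.9)"
```

```text
clock: 34.83
position: [0.5375, 0.2555, 0.0193]
ee_rot: [-0.0, 0.993, -0.121, 0.0]
contact_force: [0.4, 0.1, 0.7]
width: 0.0749
gripper_force: 0.0
rz 0.0 dx -0.3 dy 1.1 dz 10.3  tilt rx -0.02 ry -0.05 | psi0 -13.9
```

```bash
python3 -m pendant '[{"dx":0,"dy":0.0006,"dz":0.005,"rx":0,"ry":0,"rz":0,"hand":0.07},{"dx":0,"dy":0,"dz":0.004,"rx":0,"ry":0,"rz":0,"hand":0.066},{"dx":0,"dy":0,"dz":0,"rx":0,"ry":0,"rz":0,"hand":0.063},{"dx":0,"dy":0,"dz":0,"rx":0,"ry":0,"rz":0,"hand":0.061},{"dx":0,"dy":0,"dz":0,"rx":0,"ry":0,"rz":0,"hand":0.058},{"dx":0,"dy":0,"dz":0,"rx":0,"ry":0,"rz":0,"hand":0.05},{"dx":0,"dy":0,"dz":0,"rx":0,"ry":0,"rz":0,"hand":0.05},{"dx":0,"dy":0,"dz":0,"rx":0,"ry":0,"rz":0,"hand":0.05}]' 30
python3 -m pendant '[{"dx":0,"dy":0,"dz":0,"rx":0,"ry":0,"rz":0,"hand":0.045},{"dx":0,"dy":0,"dz":0,"rx":0,"ry":0,"rz":0,"hand":0.045},{"dx":0,"dy":0,"dz":0,"rx":0,"ry":0,"rz":0,"hand":0.045}]' 70
python3 -c "
from h import *
togo(.4705,-.285,.16,12.7)"
```

```text
clock: 35.5
position: [0.5366, 0.2543, 0.0098]
ee_rot: [0.0, 0.993, -0.121, -0.0]
contact_force: [-1.7, -3.3, 2.4]
width: 0.0593
gripper_force: 34.6
clock: 35.75
position: [0.5367, 0.2544, 0.01]
ee_rot: [0.0, 0.993, -0.121, -0.0]
contact_force: [-2.0, -2.1, 6.4]
width: 0.0585
gripper_force: 77.1
rz -26.6 dx -183.2 dy 511.7 dz -150.0  tilt rx 0.04 ry 0.02 | psi0 -13.9
```

```bash
python3 -m pendant '[{"dx":0,"dy":0,"dz":-0.003,"rx":0,"ry":0,"rz":0,"hand":0.045},{"dx":-0.003,"dy":0,"dz":-0.006,"rx":0,"ry":0,"rz":0,"hand":0.045},{"dx":-0.002,"dy":0,"dz":-0.012,"rx":0,"ry":0,"rz":0,"hand":0.045},{"dx":0,"dy":0,"dz":-0.02,"rx":0,"ry":0,"rz":0,"hand":0.045},{"dx":0,"dy":0,"dz":-0.03,"rx":0,"ry":0,"rz":0,"hand":0.045},{"dx":0,"dy":0,"dz":-0.03,"rx":0,"ry":0,"rz":0,"hand":0.045},{"dx":0,"dy":0,"dz":-0.03,"rx":0,"ry":0,"rz":0,"hand":0.045},{"dx":0,"dy":0,"dz":-0.02,"rx":0,"ry":0,"rz":0,"hand":0.045},{"dx":0,"dy":0,"dz":0,"rx":0,"ry":0,"rz":0,"hand":0.045}]' 80
python3 -m pendant '[{"dx":0,"dy":0,"dz":0,"rx":0,"ry":0,"rz":-4,"hand":0.045},{"dx":0,"dy":0,"dz":0,"rx":0,"ry":0,"rz":-5,"hand":0.045},{"dx":0,"dy":0,"dz":0,"rx":0,"ry":0,"rz":-5,"hand":0.045},{"dx":0,"dy":0,"dz":0,"rx":0,"ry":0,"rz":-5,"hand":0.045},{"dx":0,"dy":0,"dz":0,"rx":0,"ry":0,"rz":-4.6,"hand":0.045},{"dx":0,"dy":0,"dz":0,"rx":0,"ry":0,"rz":-3,"hand":0.045},{"dx":0,"dy":0,"dz":0,"rx":0,"ry":0,"rz":0,"hand":0.045},{"dx":0,"dy":0,"dz":0,"rx":0,"ry":0,"rz":0,"hand":0.045}]'
python3 -c "
from h import *
togo(.39,-.303,.2,12.7);s=manip.get_state();print(s['contact_force'],s['width'])
d=grab('wrist','w11.png')"
```

```text
clock: 36.5
position: [0.5352, 0.2575, 0.1665]
ee_rot: [-0.003, 0.993, -0.121, 0.005]
contact_force: [0.9, 1.3, -3.4]
width: 0.0592
gripper_force: 87.0
clock: 37.17
position: [0.5313, 0.2558, 0.1595]
ee_rot: [0.0, 0.994, 0.11, -0.001]
contact_force: [0.2, 0.3, -4.5]
width: 0.0589
gripper_force: 86.9
rz -0.1 dx -260.7 dy 514.1 dz -40.5  tilt rx 0.01 ry 0.12 | psi0 12.6
[ 0.18602446  0.27186741 -4.47992321] 0.05886211486135515
```

```bash
python3 -m pendant '[{"dx":-0.008,"dy":0.015,"dz":-0.01,"rx":0,"ry":0,"rz":0,"hand":0.045},{"dx":-0.013,"dy":0.025,"dz":-0.01,"rx":0,"ry":0,"rz":0,"hand":0.045},{"dx":-0.015,"dy":0.03,"dz":-0.01,"rx":0,"ry":0,"rz":0,"hand":0.045},{"dx":-0.015,"dy":0.03,"dz":-0.01,"rx":0,"ry":0,"rz":0,"hand":0.045},{"dx":-0.015,"dy":0.03,"dz":0,"rx":0,"ry":0,"rz":0,"hand":0.045},{"dx":-0.015,"dy":0.03,"dz":0,"rx":0,"ry":0,"rz":0,"hand":0.045},{"dx":-0.015,"dy":0.03,"dz":0,"rx":0,"ry":0,"rz":0,"hand":0.045},{"dx":-0.015,"dy":0.03,"dz":0,"rx":0,"ry":0,"rz":0,"hand":0.045},{"dx":-0.015,"dy":0.03,"dz":0,"rx":0,"ry":0,"rz":0,"hand":0.045},{"dx":-0.015,"dy":0.03,"dz":0,"rx":0,"ry":0,"rz":0,"hand":0.045},{"dx":-0.015,"dy":0.03,"dz":0,"rx":0,"ry":0,"rz":0,"hand":0.045},{"dx":-0.015,"dy":0.03,"dz":0,"rx":0,"ry":0,"rz":0,"hand":0.045}]'
python3 -m pendant '[{"dx":-0.015,"dy":0.03,"dz":0,"rx":0,"ry":0,"rz":0,"hand":0.045},{"dx":-0.015,"dy":0.03,"dz":0,"rx":0,"ry":0,"rz":0,"hand":0.045},{"dx":-0.015,"dy":0.03,"dz":0,"rx":0,"ry":0,"rz":0,"hand":0.045},{"dx":-0.015,"dy":0.03,"dz":0,"rx":0,"ry":0,"rz":0,"hand":0.045},{"dx":-0.015,"dy":0.03,"dz":0,"rx":0,"ry":0,"rz":0,"hand":0.045},{"dx":-0.01,"dy":0.02,"dz":0,"rx":0,"ry":0,"rz":0,"hand":0.045},{"dx":-0.005,"dy":0.01,"dz":0,"rx":0,"ry":0,"rz":0,"hand":0.045},{"dx":0,"dy":0,"dz":0,"rx":0,"ry":0,"rz":0,"hand":0.045},{"dx":0,"dy":0,"dz":0,"rx":0,"ry":0,"rz":0,"hand":0.045},{"dx":0,"dy":0,"dz":0,"rx":0,"ry":0,"rz":0,"hand":0.045}]'
python3 -c "
from h import *
togo(.39,-.303,.2,12.7)
d=grab('wrist','w12.png')
im=rect(d,(.465,-.285),.18,.056,.3);cv2.imwrite('pics/w12r.png',im[:,:,::-1])"
```

```text
clock: 38.22
position: [0.4387, -0.115, 0.2011]
ee_rot: [0.0, 0.994, 0.11, 0.0]
contact_force: [0.7, -0.0, -4.3]
width: 0.0587
gripper_force: 87.3
clock: 39.05
position: [0.3915, -0.3073, 0.2007]
ee_rot: [-0.001, 0.994, 0.111, -0.0]
contact_force: [-0.2, 0.5, -3.8]
width: 0.059
gripper_force: 87.3
rz -0.0 dx -0.5 dy -4.6 dz 0.7  tilt rx -0.08 ry -0.01 | psi0 12.7
```

```bash
cat > fit.py <<'E'
from h import *
from scipy.optimize import minimize
def segs(L,W,z): c=np.array([[L,W],[L,-W],[-L,-W],[-L,W]])/2;return [(c[i],c[(i+1)%4],z) for i in range(4)]
S=segs(.117,.077,.056)+segs(.120,.080,.006)
def score(p,d,G,dz=0):
    a=p[2];Rm=np.array([[np.cos(a),-np.sin(a)],[np.sin(a),np.cos(a)]]);tot=0;n=0
    for A,B,z in S:
        if z>.05: # rim present only in end walls and 14 mm stubs
            t=np.linspace(0,1,60) if abs(A[0]-B[0])<1e-6 else np.r_[np.linspace(0,.13,12),np.linspace(.87,1,12)]
        else: t=np.linspace(0,1,60)
        P=A+(B-A)*t[:,None];q=P@Rm.T+p[:2];nrm=np.array([B[1]-A[1],A[0]-B[0]]);nrm=nrm/np.linalg.norm(nrm)@Rm.T
        def pr(o): return proj(d,np.c_[q+o*nrm,np.full(len(q),z+dz)]).astype(np.float32)
        a0=cv2.remap(G,*[np.ascontiguousarray(pr(-.002)[:,i:i+1]) for i in(0,1)],1);a1=cv2.remap(G,*[np.ascontiguousarray(pr(.002)[:,i:i+1]) for i in(0,1)],1)
        df=np.abs(a1-a0).ravel();ok=(pr(0)[:,0]>2)&(pr(0)[:,0]<557)&(pr(0)[:,1]>2)&(pr(0)[:,1]<417)
        tot+=df[ok].sum();n+=ok.sum()
    return -tot/n
def fit(d,frame):
    f=frame.astype(np.float32);G=cv2.GaussianBlur(f[...,0]-f[...,2],(0,0),1.0) # red-blue: wood vs grey
    best=None
    for dx in(-.004,0,.004):
        for dy in(-.004,0,.004):
            r=minimize(score,[.4702+dx,-.285+dy,np.radians(12.7)],args=(d,G),method='Nelder-Mead',options=dict(initial_simplex=np.array([[.4702+dx,-.285+dy,.222],[.4732+dx,-.285+dy,.222],[.4702+dx,-.282+dy,.222],[.4702+dx,-.285+dy,.24]]),xatol=1e-5,fatol=1e-4))
            if best is None or r.fun<best.fun: best=r
    print((best.x[:2]*1000).round(2),np.degrees(best.x[2]).round(2),round(best.fun,1));return best
if __name__=='__main__':
    d=grab('wrist');fit(d,d['frame'])
    t=grab('top');fit(t,cv2.imread('pics/t3.png')[:,:,::-1]);sc=grab('scene');fit(sc,cv2.imread('pics/s1.png')[:,:,::-1])
E
python3 fit.py
```

```text
[ 470.76 -284.34] 12.85 -51.6
[ 468.51 -282.56] 12.43 -17.0
[ 474.23 -285.26] 12.63 -17.0
```

```bash
python3 -c "
from h import *
togo(.4707,-.2844,.075,12.75)"
```

```text
rz 0.0 dx 81.9 dy -5.2 dz 125.8  tilt rx -0.01 ry -0.01 | psi0 12.8
```

```bash
python3 -m pendant '[{"dx":0.02,"dy":-0.001,"dz":0,"rx":0,"ry":0,"rz":0,"hand":0.045},{"dx":0.025,"dy":-0.001,"dz":0,"rx":0,"ry":0,"rz":0,"hand":0.045},{"dx":0.022,"dy":-0.001,"dz":0.01,"rx":0,"ry":0,"rz":0,"hand":0.045},{"dx":0.015,"dy":-0.001,"dz":0.025,"rx":0,"ry":0,"rz":0,"hand":0.045},{"dx":0,"dy":0,"dz":0.025,"rx":0,"ry":0,"rz":0,"hand":0.045},{"dx":0,"dy":0,"dz":0.025,"rx":0,"ry":0,"rz":0,"hand":0.045},{"dx":0,"dy":0,"dz":0.025,"rx":0,"ry":0,"rz":0,"hand":0.045},{"dx":0,"dy":0,"dz":0.015,"rx":0,"ry":0,"rz":0,"hand":0.045},{"dx":0,"dy":0,"dz":0,"rx":0,"ry":0,"rz":0,"hand":0.045},{"dx":0,"dy":0,"dz":0,"rx":0,"ry":0,"rz":0,"hand":0.045},{"dx":0,"dy":0,"dz":0,"rx":0,"ry":0,"rz":0,"hand":0.045}]'
python3 -c "
from h import *
togo(.4707,-.2844,.06,12.75)
d=grab('wrist','w13.png')"
```

```text
clock: 40.17
position: [0.4719, -0.2871, 0.0769]
ee_rot: [0.001, 0.994, 0.111, 0.001]
contact_force: [-0.2, -0.5, -4.2]
width: 0.0588
gripper_force: 87.5
rz -0.0 dx -0.6 dy -2.9 dz 16.9  tilt rx 0.11 ry -0.09 | psi0 12.7
```

```bash
python3 -m pendant '[{"dx":-0.0006,"dy":-0.0028,"dz":0.008,"rx":0,"ry":0,"rz":0,"hand":0.045},{"dx":0,"dy":0,"dz":0.006,"rx":0,"ry":0,"rz":0,"hand":0.045},{"dx":0,"dy":0,"dz":0,"rx":0,"ry":0,"rz":0,"hand":0.045},{"dx":0,"dy":0,"dz":0,"rx":0,"ry":0,"rz":0,"hand":0.045},{"dx":0,"dy":0,"dz":0,"rx":0,"ry":0,"rz":0,"hand":0.045},{"dx":0,"dy":0,"dz":0,"rx":0,"ry":0,"rz":0,"hand":0.045}]'
python3 -c "
from h import *
togo(.4707,-.2844,.05,12.75)"
```

```text
clock: 40.72
position: [0.4699, -0.2844, 0.0619]
ee_rot: [0.0, 0.994, 0.11, 0.0]
contact_force: [-0.7, 0.3, -4.6]
width: 0.0592
gripper_force: 87.4
rz -0.1 dx 0.8 dy 0.1 dz 11.9  tilt rx 0.03 ry -0.02 | psi0 12.7
```

Now a slow insertion, watching the force.

```bash
python3 -m pendant '[{"dx":0.0008,"dy":0,"dz":0.003,"rx":0,"ry":0,"rz":0,"hand":0.045},{"dx":0,"dy":0,"dz":0.003,"rx":0,"ry":0,"rz":0,"hand":0.045},{"dx":0,"dy":0,"dz":0.003,"rx":0,"ry":0,"rz":0,"hand":0.045},{"dx":0,"dy":0,"dz":0.003,"rx":0,"ry":0,"rz":0,"hand":0.045},{"dx":0,"dy":0,"dz":0.002,"rx":0,"ry":0,"rz":0,"hand":0.045},{"dx":0,"dy":0,"dz":0,"rx":0,"ry":0,"rz":0,"hand":0.045},{"dx":0,"dy":0,"dz":0,"rx":0,"ry":0,"rz":0,"hand":0.045}]'
python3 -m pendant '[{"dx":0,"dy":0,"dz":0.003,"rx":0,"ry":0,"rz":0,"hand":0.045},{"dx":0,"dy":0,"dz":0,"rx":0,"ry":0,"rz":0,"hand":0.045}]'
python3 -c "
from h import *
togo(.4707,-.2844,.008,12.75)"
```

```text
clock: 41.3
position: [0.4703, -0.2839, 0.0474]
ee_rot: [-0.0, 0.994, 0.111, -0.0]
contact_force: [0.4, -0.4, -3.7]
width: 0.0587
gripper_force: 87.5
clock: 41.47
position: [0.4703, -0.2839, 0.0444]
ee_rot: [-0.0, 0.994, 0.111, -0.0]
contact_force: [0.1, -0.4, -3.6]
width: 0.0585
gripper_force: 87.5
rz -0.1 dx 0.3 dy 0.6 dz 36.4  tilt rx -0.01 ry 0.02 | psi0 12.7
```

```bash
python3 -m pendant '[{"dx":0,"dy":0.0005,"dz":0.003,"rx":0,"ry":0,"rz":0,"hand":0.045},{"dx":0,"dy":0,"dz":0.003,"rx":0,"ry":0,"rz":0,"hand":0.045},{"dx":0,"dy":0,"dz":0,"rx":0,"ry":0,"rz":0,"hand":0.045}]'
python3 -m pendant '[{"dx":0,"dy":0,"dz":0.005,"rx":0,"ry":0,"rz":0,"hand":0.045},{"dx":0,"dy":0,"dz":0.005,"rx":0,"ry":0,"rz":0,"hand":0.045},{"dx":0,"dy":0,"dz":0,"rx":0,"ry":0,"rz":0,"hand":0.045}]'
python3 -m pendant '[{"dx":0,"dy":0,"dz":0.005,"rx":0,"ry":0,"rz":0,"hand":0.045},{"dx":0,"dy":0,"dz":0.005,"rx":0,"ry":0,"rz":0,"hand":0.045},{"dx":0,"dy":0,"dz":0.003,"rx":0,"ry":0,"rz":0,"hand":0.045},{"dx":0,"dy":0,"dz":0,"rx":0,"ry":0,"rz":0,"hand":0.045}]'
```

```text
clock: 41.72
position: [0.4701, -0.2843, 0.0381]
ee_rot: [-0.0, 0.994, 0.11, -0.0]
contact_force: [0.3, 0.2, -4.1]
width: 0.059
gripper_force: 87.5
clock: 41.97
position: [0.4698, -0.284, 0.0275]
ee_rot: [-0.001, 0.994, 0.11, -0.001]
contact_force: [-0.7, 0.3, -3.1]
width: 0.0587
gripper_force: 87.5
clock: 42.3
position: [0.47, -0.2841, 0.0148]
ee_rot: [-0.001, 0.994, 0.111, -0.001]
contact_force: [0.4, 0.1, -3.5]
width: 0.0585
gripper_force: 87.5
```

```bash
python3 -m pendant '[{"dx":0,"dy":0,"dz":0.003,"rx":0,"ry":0,"rz":0,"hand":0.045},{"dx":0,"dy":0,"dz":0.002,"rx":0,"ry":0,"rz":0,"hand":0.045},{"dx":0,"dy":0,"dz":0,"rx":0,"ry":0,"rz":0,"hand":0.045}]'
python3 -m pendant '[{"dx":0,"dy":0,"dz":0.001,"rx":0,"ry":0,"rz":0,"hand":0.045},{"dx":0,"dy":0,"dz":0,"rx":0,"ry":0,"rz":0,"hand":0.045}]'
python3 -m pendant '[{"dx":0,"dy":0,"dz":0.001,"rx":0,"ry":0,"rz":0,"hand":0.045},{"dx":0,"dy":0,"dz":0,"rx":0,"ry":0,"rz":0,"hand":0.045}]'
```

```text
clock: 42.55
position: [0.4703, -0.2844, 0.0103]
ee_rot: [-0.0, 0.994, 0.111, -0.0]
contact_force: [-0.3, 0.1, -3.2]
width: 0.0588
gripper_force: 87.5
clock: 42.72
position: [0.4705, -0.2845, 0.0097]
ee_rot: [0.0, 0.994, 0.111, 0.0]
contact_force: [-0.1, -0.0, -3.4]
width: 0.0586
gripper_force: 87.5
clock: 42.88
position: [0.4706, -0.2845, 0.0087]
ee_rot: [0.0, 0.994, 0.111, 0.0]
contact_force: [-0.1, 0.5, -3.2]
width: 0.0589
gripper_force: 87.5
```

```bash
python3 -m pendant '[{"dx":0,"dy":0,"dz":0.001,"rx":0,"ry":0,"rz":0,"hand":0.045},{"dx":0,"dy":0,"dz":0,"rx":0,"ry":0,"rz":0,"hand":0.045}]'
python3 -m pendant '[{"dx":0,"dy":0,"dz":0.001,"rx":0,"ry":0,"rz":0,"hand":0.045},{"dx":0,"dy":0,"dz":0,"rx":0,"ry":0,"rz":0,"hand":0.045}]'
```

```text
clock: 43.05
position: [0.4707, -0.2846, 0.0081]
ee_rot: [0.0, 0.994, 0.111, 0.0]
contact_force: [-0.5, 1.2, -0.4]
width: 0.0585
gripper_force: 88.0
clock: 43.22
position: [0.4707, -0.2846, 0.0081]
ee_rot: [0.0, 0.994, 0.111, 0.0]
contact_force: [-2.4, 2.0, 7.2]
width: 0.0588
gripper_force: 88.9
```

```bash
python3 -m pendant '[{"dx":0,"dy":0,"dz":-0.001,"rx":0,"ry":0,"rz":0,"hand":0.06},{"dx":0,"dy":0,"dz":0,"rx":0,"ry":0,"rz":0,"hand":0.065},{"dx":0,"dy":0,"dz":0,"rx":0,"ry":0,"rz":0,"hand":0.072},{"dx":0,"dy":0,"dz":0,"rx":0,"ry":0,"rz":0,"hand":0.072},{"dx":0,"dy":0,"dz":-0.01,"rx":0,"ry":0,"rz":0,"hand":0.072},{"dx":0,"dy":0,"dz":-0.03,"rx":0,"ry":0,"rz":0,"hand":0.072},{"dx":0,"dy":0,"dz":-0.04,"rx":0,"ry":0,"rz":0,"hand":0.072},{"dx":0,"dy":0,"dz":-0.04,"rx":0,"ry":0,"rz":0,"hand":0.072},{"dx":-0.02,"dy":0,"dz":-0.04,"rx":0,"ry":0,"rz":0,"hand":0.072},{"dx":-0.03,"dy":0,"dz":-0.03,"rx":0,"ry":0,"rz":0,"hand":0.072},{"dx":-0.03,"dy":0,"dz":0,"rx":0,"ry":0,"rz":0,"hand":0.072},{"dx":0,"dy":0,"dz":0,"rx":0,"ry":0,"rz":0,"hand":0.072}]'
python3 -m pendant '[{"dx":0,"dy":0,"dz":0,"rx":0,"ry":0,"rz":0,"hand":0.072},{"dx":0,"dy":0,"dz":0,"rx":0,"ry":0,"rz":0,"hand":0.072}]'
python3 -c "
from h import *
d=grab('wrist','w14.png');t=grab('top','t14.png')
a=rect(d,(.47,-.285),.16,.040,.4)
b=cv2.resize(t['frame'][90:290,110:420],(390,400),interpolation=2)
cv2.imwrite('pics/fin.png',np.hstack([a,b])[:,:,::-1])"
```

```text
clock: 44.22
position: [0.3909, -0.3026, 0.1975]
ee_rot: [0.002, 0.994, 0.11, -0.0]
contact_force: [-0.7, 0.7, -0.6]
width: 0.0719
gripper_force: 0.0
clock: 44.38
position: [0.3945, -0.3016, 0.1947]
ee_rot: [0.0, 0.994, 0.11, 0.0]
contact_force: [-0.1, -0.1, 0.4]
width: 0.0718
gripper_force: 0.0
```

View pics/fin.png

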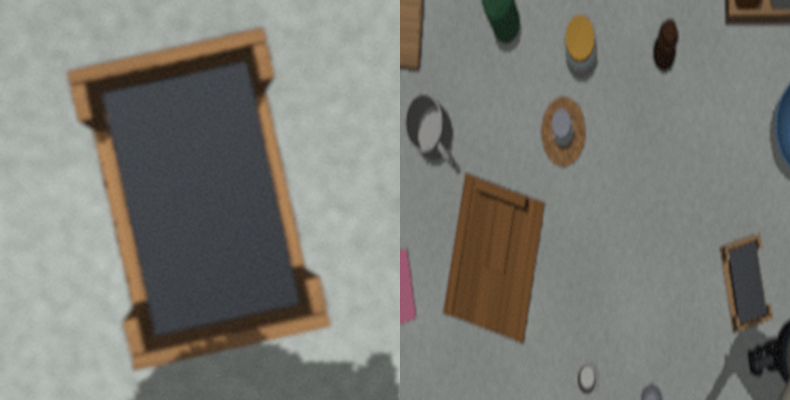

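The last view shows the pile square in the pocket (left panel, corners (105,92), (248,62), (298,303), (154,334)). The board is empty, the jar stands on the mat at (562,128), and no coaster is left loose. Handing in.

```bash
python3 -c "
from rig import manip
print(manip.sign_off())"
```

```text
the job is handed in; nothing more can be done
None
```

The job is handed in: the spice jar stands on the mat, and all four coasters were tapped flush on the board, then moved as one pile flat and square into the holder.

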